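# Pack the sold car parts at the swap-meet stall

### The arm

A 6-joint arm with a two-finger parallel gripper is mounted at the origin on the work surface. World frame = base frame: x ahead of the robot, y to its left, z up, the work surface at z = 0. Lengths are in m, angles in rad, forces in N, time in s.
With the tool pointing down it reaches from about 0.25 to 0.725 m from the base axis. Payload 4 kg.
Tool frame: the origin (TCP) lies where the fingers leave the gripper's body, on its centre line; the fingertips stand 73 mm ahead of it and the grasp point (between the pads) lies 54 mm ahead of it (bot.tip_reach is the z of the fingertips in the tool frame, in m); z points along the fingers, x is the direction in which the jaws open and shut, and the axes are right-handed (so a half turn about z gives the same grasp; the last joint's range is limited). The gripper opens to 85 mm and grips with 20 to 120 N. Pads are 22 mm wide; open, the fingers measure 114 mm over their backs; the gripper's body (76 mm by 85 mm) begins 54 mm behind the grasp point. The pads swing forward as they close: fully open they stand 13 mm farther back than shut.
Start: joints at [-1.191, 0.241, 0.005, 1.335, 0, 1.571], TCP at [0.185, -0.464, 0.304] pointing down, gripper open.
Joint ranges: [-2.72, 2.72], [-1.05, 1.87], [-1.09, 1.28], [-1.99, 2.15], [-1.42, 1.44], [-3.14, 3.14]. Speed limits (rad/s): [2.79, 2.79, 3.14, 3.14, 3.14, 3.14].

### API

Orientations are given as a unit quaternion [x, y, z, w].
In Python, from workcell import bot, vision, job_done gives the robot as it stands.
- The arm moves only by the tool drive_tool, never from a script. Its argument "steps" is one flat list of numbers, 7 for each row, row after row: the shift along the tool's x, y, z in m, then the turn, a rotation vector about the tool's x, y, z in degrees, then the closure, from -1 (fully open) to 1 (shut). A call has 1 to 8 rows; each row shifts and turns the commanded pose from where the row before left it, along the tool's axes as they then stand; what a row does not reach is not made up. A row lasts 1/12 s, in which the tool goes at most 41.7 mm and 7.16 degrees, less where a joint would pass 70% of its speed; a pose out of reach is approached as far as the arm can. A call is refused whole if a number of a shift passes 0.0417 or a number of a turn 7.16, either way. A call with a gripper value outside its range is refused whole. The fingers move at their own pace and stop on an object; the grip force is fixed at half the most. Time passes only in rows, so rows that do not move let the fingers close. It gives the time, the measured TCP pose, the force and the opening at its end, in the units of the state.
- bot.get_obs(): the state, without advancing time (a new reading comes with each control period).
- vision.camera(name): name is "side" or "top"; returns (picture, depth): 420x560x3 uint8, red, green, blue; 420x560 float32, m along the optical axis (not along the pixel's ray), 0 where there is no reading.
- vision.camera_model(name): a dict with "mtx" (3x3 intrinsics, pixels), "rvec" (rotation vector, rad) and "tvec" (3), from world to camera coordinates, as OpenCV has them. Camera axes: x right, y down, z forward; pixel columns grow to the right and rows downward; lengths in m; the calibration is good to about 2 mm. A picture is of the moment at which its call begins. camera_model takes no time and is no camera call.
- job_done(): hands the job in, once; it reports no verdict.
The state is a dict: "clock": time; "joint_pos": joint angles; "joint_vel": joint speeds; "tau": joint torques, N m; "eef_pos": TCP position; "tool_rot": TCP orientation; "ft_force": force on the tool from outside, world axes, zero at the start; "ft_torque": the same for the moment, N m; "grip_width": finger opening in m.
Only numpy, scipy, OpenCV 4.12 (cv2) and the standard library are available. Lean on these libraries where they do the work, as an engineer would, in place of code of your own. Each camera call takes 0.05 s, during which the arm holds its last target.

### The job

Pack the buyer's order, which is only the bright, clean parts, into the caddy: the bright piston standing upright in the red bin, the bright gear lying hub-up in the blue bin and the bright flat strap lying flat in the yellow bin. The strap sticks out from under the maroon tin box: draw it out level, without shifting or tipping the box. Set each part down rather than dropping it, let go, and leave the box and the three rusty look-alikes where they are.

Things in the scene. Friction and masses are not known exactly. Their poses are not given: they have to be found in the camera images.
- piston: bright aluminium piston, an upright cylinder 52 mm in diameter and 50 mm high with three dark ring grooves near its top. Origin: centre of its underside; z up along its axis. About 0.28 kg.
- gear: bright steel gear lying flat, hub up: toothed disc 63 mm over the teeth and 14 mm thick (0 to 14 mm above the origin), and on it a plain round hub 26 mm in diameter reaching from 14 to 32 mm above the origin, to grip by. Origin: centre of its underside; z up. About 0.2 kg.
- strap: bright flat steel strap, 130 x 24 x 6 mm, with three dark holes along it (marked only, no depth). Lies flat on the table with its +x end under the tin box and about 70 to 85 mm of its -x end sticking out towards the robot. Origin: centre of its underside; x along its length, z up. About 0.12 kg; free to slide, the box does not bear on it.
- tin_box: heavy maroon tin box, 100 mm (x) x 150 mm (y), top at 54 mm with a wire handle up to 65 mm. Stands loose on four rubber feet 10 mm high, 18 mm in diameter, centred at x = +-40, y = +-60 mm, so there is a 10 mm gap beneath it, in which the strap lies. Origin: centre of its footprint at table height; its front faces -x. About 2.5 kg; must stay put.
- rusty_piston: brown rusty piston. Same shape, sizes and axes as the bright one. Does not belong to the order.
- rusty_gear: brown rusty gear. Same shape, sizes and axes as the bright one. Does not belong to the order.
- rusty_strap: brown rusty strap lying in the open. Same shape, sizes and axes as the bright one. Does not belong to the order.
- red_bin: red bin of the caddy, 160 x 100 mm outside, open on top, 18 mm high, walls and floor 4 mm thick (inside 152 x 92 mm). Fixed; stands on the caddy's 6 mm base so its underside is at z = 0.006 m. Origin: centre of its underside; x along its 160 mm length, y across. The three bins stand side by side 105 mm apart along y, in any order; steel carrying handles at the two ends of the caddy, no higher than the bins.
- yellow_bin: yellow bin of the caddy, 160 x 100 mm outside, open on top, 18 mm high, walls and floor 4 mm thick (inside 152 x 92 mm). Fixed; stands on the caddy's 6 mm base so its underside is at z = 0.006 m. Origin: centre of its underside; x along its 160 mm length, y across. The three bins stand side by side 105 mm apart along y, in any order; steel carrying handles at the two ends of the caddy, no higher than the bins.
- blue_bin: blue bin of the caddy, 160 x 100 mm outside, open on top, 18 mm high, walls and floor 4 mm thick (inside 152 x 92 mm). Fixed; stands on the caddy's 6 mm base so its underside is at z = 0.006 m. Origin: centre of its underside; x along its 160 mm length, y across. The three bins stand side by side 105 mm apart along y, in any order; steel carrying handles at the two ends of the caddy, no higher than the bins.
Not all that is in view belongs to the job. There is more than one size of the gear; the job needs the smallest.

How it is judged:
At the end, for the whole second after the job is handed in: Piston upright in the red bin, gear flat hub-up in the blue, strap flat in the yellow: each on the bin floor inside the walls, within 6 degrees of level, released, at rest; tin box and three rusty parts within 12 mm of their starts, box not tipped by 5 degrees (x of piston in the frame of red_bin between -0.055 and 0.055 m and y of piston in the frame of red_bin between -0.025 and 0.025 m and z of piston in the frame of red_bin between 0 and 0.012 m and angle between each of piston, gear, strap's own z axis and vertical below 0.1 rad and linear speed of each of piston, gear, strap below 0.02 m/s and angular speed of each of piston, gear, strap below 0.2 rad/s and x of gear in the frame of blue_bin between -0.055 and 0.055 m and y of gear in the frame of blue_bin between -0.025 and 0.025 m and z of gear in the frame of blue_bin between 0 and 0.012 m and x of strap in the frame of yellow_bin between -0.03 and 0.03 m and y of strap in the frame of yellow_bin between -0.04 and 0.04 m and z of strap in the frame of yellow_bin between 0 and 0.012 m and distance of each of tin_box, rusty_piston, rusty_gear, rusty_strap from where it was at the start of the episode below 0.012 m and angle between tin_box's own z axis and vertical below 0.087 rad); the robot touches nothing.
It fails at once if tin box shifted by more than 12 mm or tipped by more than 5 degrees (distance of tin_box from where it was at the start of the episode above 0.012 m or angle between tin_box's own z axis and vertical above 0.087 rad).
It fails at once if a rusty part shifted by more than 12 mm (distance of any of rusty_piston, rusty_gear, rusty_strap from where it was at the start of the episode above 0.012 m).
It fails at once if piston dropped (falls free for more than about 25 mm) (contact force between piston and the fingers below 0.05 N and linear speed of piston above 0.7 m/s).
It fails at once if gear dropped (falls free for more than about 25 mm) (contact force between gear and the fingers below 0.05 N and linear speed of gear above 0.7 m/s).
It fails at once if strap dropped (falls free for more than about 25 mm) (contact force between strap and the fingers below 0.05 N and linear speed of strap above 0.7 m/s).
It also fails if it takes over 96 s, if anything falls off the work surface, if the arm or the gripper's body presses on something with over 40 N, if the wrist force passes 120 N, or if a joint passes its speed limit or range.

## Working session

There is one attempt and no reset: what is moved stays moved. The work goes in short steps, Python scripts to look and compute and a tool call to move; the robot and the scene stay as the last step left them, time stands still between calls to the robot, and variables do not carry over. Pictures are saved under pics/ and viewed, and the job is handed in when it is done.

Besides the shell and the picture viewer there is one more tool, called as a command line: name --argument value ..., lists and objects as JSON in quotes. drive_tool: Moves the arm, as the interface text tells. Its arguments: {"type":"object","properties":{"steps":{"type":"array"}},"required":["steps"]}

```bash
mkdir -p pics; ls; python3 - <<'E'
from workcell import bot, vision
import cv2, numpy as np
print(bot.get_obs(), bot.tip_reach)
for n in("top","side"):
    p,d=vision.camera(n); cv2.imwrite(f"pics/{n}0.png",p[:,:,::-1]); np.savez(f"{n}0.npz",p=p,d=d)
    m=vision.camera_model(n); print(n,m)
    R=cv2.Rodrigues(np.array(m["rvec"],float))[0]; print(-R.T@np.array(m["tvec"]).ravel())
E
```

```text
pics
{'clock': 0.0, 'joint_pos': array([-1.19098436e+00,  2.41403708e-01,  3.72227907e-03,  1.33518634e+00,
        6.85811086e-06,  1.57077593e+00]), 'joint_vel': array([-0.00042947, -0.00131425,  0.00087243,  0.00040934, -0.00154013,
       -0.0002335 ]), 'tau': array([ 6.95749695e-04, -3.72313392e+01,  2.52410227e+01,  1.69196154e-02,
       -5.44590523e-05,  1.25809837e-06]), 'eef_pos': array([ 0.1851974 , -0.46392323,  0.30301668]), 'tool_rot': array([ 8.27877800e-01, -5.60907546e-01, -8.55516947e-04, -5.83801232e-04]), 'ft_force': array([-0.01935072, -0.68039536,  0.16106969]), 'ft_torque': array([ 0.04133002, -0.02971167,  0.0190398 ]), 'grip_width': 0.08544657110882757} 0.0726
top {'mtx': array([[486.35972065,   0.        , 277.75933477],
       [  0.        , 486.35972065, 211.79012015],
       [  0.        ,   0.        ,   1.        ]]), 'rvec': array([ 2.21606139, -2.17984306,  0.09798114]), 'tvec': array([-0.06500078,  0.48870542,  1.18551886])}
[ 0.40912568 -0.0308896   1.21662446]
side {'mtx': array([[469.64197874,   0.        , 275.42951053],
       [  0.        , 469.64197874, 217.25320289],
       [  0.        ,   0.        ,   1.        ]]), 'rvec': array([ 0.40676173, -2.76814038,  1.20491019]), 'tvec': array([0.45366388, 0.15550632, 0.98843795])}
[0.27761907 0.72184456 0.78030174]
```

View pics/top0.png

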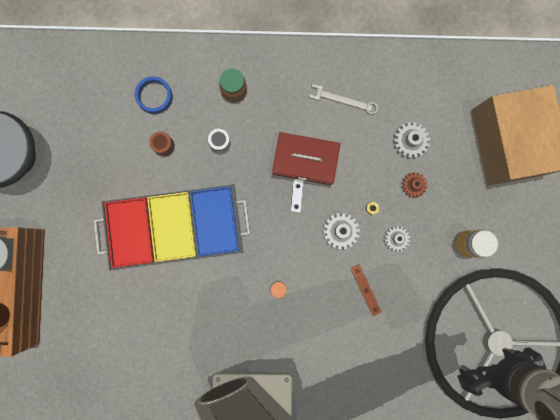

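View pics/side0.png

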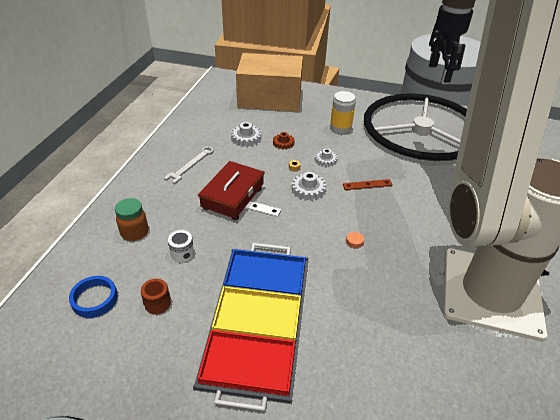

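The top view shows the bright piston at (219,140), the box at (307,158) and the bright strap at (297,195). There are bright gears at (412,140), (342,231) and (398,238), and (398,238) looks smallest. The caddy runs red, yellow, blue from left to right at about (172,227). The rusty parts are at (161,143), (414,185) and (366,290).

```bash
cat > h.py <<'E'
import cv2, numpy as np
from workcell import vision
def cam(n):
    m=vision.camera_model(n); R=cv2.Rodrigues(np.array(m["rvec"],float))[0]; return np.array(m["mtx"]),R,np.array(m["tvec"],float).ravel()
def ray(n,uv):
    K,R,t=cam(n); d=R.T@np.linalg.solve(K,np.array([uv[0],uv[1],1.])); return -R.T@t,d
def plane(n,uv,z):
    c,d=ray(n,uv); return c+d*(z-c[2])/d[2]
def proj(n,P):
    K,R,t=cam(n); q=K@(R@np.array(P,float)+t); return q[:2]/q[2]
def tri(a,b):
    c1,d1=ray("top",a); c2,d2=ray("side",b)
    A=np.stack([d1,-d2],1); s=np.linalg.lstsq(A,c2-c1,rcond=None)[0]
    p=c1+d1*s[0]; q=c2+d2*s[1]; return (p+q)/2, np.linalg.norm(p-q)
def cnts(mask,amin=30):
    c,_=cv2.findContours(mask.astype(np.uint8),cv2.RETR_EXTERNAL,cv2.CHAIN_APPROX_NONE)
    return sorted([x for x in c if cv2.contourArea(x)>amin],key=cv2.contourArea,reverse=True)
E
python3 - <<'E'
from h import *
for n in("top","side"):
    f=np.load(n+"0.npz"); p=f["p"]; hsv=cv2.cvtColor(p,cv2.COLOR_RGB2HSV); H,S,V=[hsv[...,i].astype(int) for i in range(3)]
    ms={"white":(V>165)&(S<40),"red":((H<6)|(H>174))&(S>180)&(V>150),"yellow":(abs(H-28)<6)&(S>150)&(V>150),"blue":(abs(H-111)<8)&(S>150)&(V>100),"rust":((H<12)|(H>172))&(S>110)&(V>40)&(V<190)}
    for k,m in ms.items():
        for c in cnts(m,40)[:9]:
            r=cv2.minAreaRect(c); print(n,k,int(cv2.contourArea(c)),np.round(r[0],1),np.round(r[1],1),round(r[2],1), np.round(plane(n,r[0],0)[:2],3))
for n,b in(("top",(135,100,435,330)),("side",(190,110,400,320))):
    p=np.load(n+"0.npz")["p"][:,:,::-1]; c=p[b[1]:b[3],b[0]:b[2]]; s=min(800/c.shape[1],600/c.shape[0]); print(n,s)
    cv2.imwrite(f"pics/{n}0z.png",cv2.resize(c,None,fx=s,fy=s,interpolation=cv2.INTER_CUBIC))
E
```

```text
top white 3745 [279.5  20. ] [ 40. 559.] 90.0 [ 0.986 -0.054]
top white 803 [341.5 230.5] [35. 35.] 90.0 [ 0.447 -0.218]
top white 735 [412. 139.] [34. 34.] 90.0 [ 0.683 -0.397]
top white 514 [485.  243.5] [26.2 24.7] 45.0 [ 0.42  -0.581]
top white 502 [277.8 384.2] [46.7 23.3] 45.0 [ 0.067 -0.064]
top white 499 [518.3 340.7] [30.1 77.2] 74.5 [ 0.179 -0.662]
top white 405 [343.8  99.3] [69.2 13.6] 15.9 [ 0.782 -0.221]
top white 369 [397.3 238.3] [24.7 24. ] 45.0 [ 0.429 -0.359]
top white 327 [218. 138.] [20. 20.] 90.0 [0.675 0.097]
top red 989 [130.3 229.9] [47.5 38.2] 78.7 [0.439 0.308]
top yellow 55 [151.5 221. ] [48.  7.] 90.0 [0.462 0.257]
top blue 1867 [214.4 220.8] [64.  38.9] 82.9 [0.466 0.101]
top blue 874 [153.   93.5] [33. 34.] 90.0 [0.786 0.264]
top rust 2489 [306.  158.2] [62.2 42. ] 10.3 [ 0.628 -0.127]
top rust 422 [365.7 289.9] [52.5  9. ] 65.1 [ 0.3  -0.28]
top rust 373 [414.2 184.2] [23.3 23.3] 56.3 [ 0.567 -0.402]
top rust 323 [160. 142.] [19.8 19.8] 45.0 [0.662 0.242]
top rust 244 [128.4 232.1] [66.3 43.4] 83.4 [0.434 0.313]
top rust 137 [  4.5 315. ] [22.  9.] 90.
[... 518 characters left out ...]
3]
side white 417 [469.5  43. ] [21. 46.] -0.0 [ 0.029 -1.326]
side red 3863 [246.3 359.6] [91.8 51.1] 7.6 [0.441 0.3  ]
side yellow 2859 [255.9 311.5] [84.  43.2] 6.8 [0.457 0.194]
side blue 2497 [264.5 270.5] [77.5 37.3] 7.5 [0.472 0.087]
side blue 1206 [ 91.6 293.2] [33.1 47.4] 63.4 [0.793 0.25 ]
side rust 2241 [231.3 187.6] [44.  65.6] 38.7 [ 0.638 -0.157]
side rust 788 [155.4 296. ] [35.6 27.3] 77.5 [0.665 0.218]
side rust 685 [245.9 361.9] [92.9 56.1] 7.5 [0.44  0.305]
side rust 270 [367.5 184. ] [ 6.8 48.9] 85.0 [ 0.3   -0.279]
side rust 245 [283. 140.] [16. 20.] 90.0 [ 0.569 -0.41 ]
side rust 44 [353.3 244. ] [16.7  6.4] 14.9 [ 0.3  -0.05]
top 2.608695652173913
side 2.857142857142857
```

View pics/top0z.png

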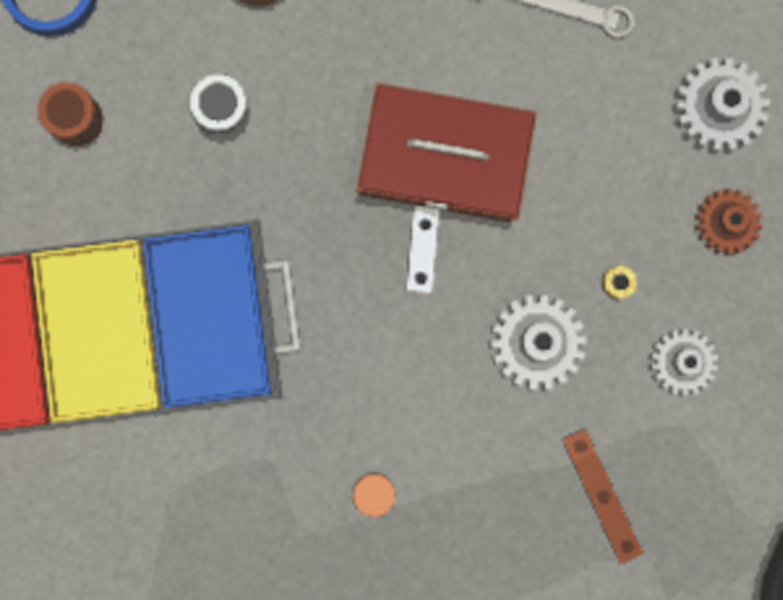

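View pics/side0z.png

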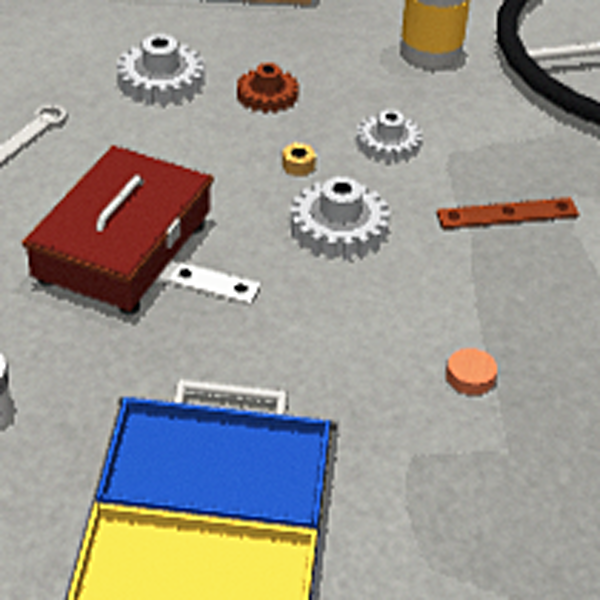

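The zooms show the smallest bright gear's hub hole at top (399.5,238.8) and side (326.9,151.0). The strap holes are at top (297.9,186.2) and (296.4,206.9). Next I'll triangulate.

```bash
python3 - <<'E'
from h import *
T=np.load("top0.npz");S_=np.load("side0.npz")
z=lambda b,s,x,y:(b[0]+(x+.5)/s-.5,b[1]+(y+.5)/s-.5)
t=lambda x,y:z((135,100),2.6087,x,y); s=lambda x,y:z((190,110),2.857,x,y)
for k,a,b in [("hub",(690,362),(391,117)),("hole1",(425,225),(185,272)),("hole2",(421,279),(241,288)),("big gear hub",(543,341),(342,187)),
  ("blue far-right rim",(250,226),(124,400)),("blue near-right rim",(270,396),(333,424)),("handle ends a",(412,143),(102,225)),("handle b",(487,155),(140,180)),("box corner FR",(517,218),(133,277)),("box BR",(535,112),(213,181) )]:
    P,e=tri(t(*a),s(*b)); print(k,np.round(P,4),round(e,4), "depth top", T["d"][int(round(t(*a)[1])),int(round(t(*a)[0]))])
# dark bore of the piston rim in both
for n,b in(("top",(200,122,238,160)),("side",(160,222,202,266))):
    p=(T if n=="top" else S_)["p"][b[1]:b[3],b[0]:b[2]][:,:,::-1]
    cv2.imwrite(f"pics/{n}0p.png",cv2.resize(p,None,fx=12,fy=12,interpolation=cv2.INTER_CUBIC))
# white contours sizes at gear
for z0 in(0.014,):
  for c in [(341.5,230.5),(412,139),(397.3,238.3)]: print(np.round(plane("top",c,z0),4))
print("scale px/m", np.linalg.norm(proj("top",(.43,-.36,.014))-proj("top",(.43,-.35,.014)))*100)
E
```

```text
hub [ 0.4289 -0.3558  0.028 ] 0.0007 depth top 1.188108
hole1 [ 0.5572 -0.1059  0.0044] 0.0015 depth top 1.2169281
hole2 [ 0.5053 -0.1028  0.0024] 0.0018 depth top 1.2185038
big gear hub [ 0.4457 -0.2145  0.0434] 0.0004 depth top 1.1728647
blue far-right rim [0.552  0.0614 0.0147] 0.0017 depth top 1.2180899
blue near-right rim [0.391  0.0388 0.016 ] 0.0012 depth top 1.2044108
handle ends a [ 0.6265 -0.0901  0.0527] 0.0008 depth top 1.1644311
handle b [ 0.617  -0.16    0.0513] 0.0004 depth top 1.1739215
box corner FR [ 0.6091 -0.1992 -0.0976] 0.0648 depth top 1.1768732
box BR [ 0.6153 -0.2141  0.0253] 0.0967 depth top 1.1832498
[ 0.4461 -0.2158  0.014 ]
[ 0.6796 -0.3924  0.014 ]
[ 0.4291 -0.355   0.014 ]
scale px/m 400.3507002665837
```

```bash
python3 - <<'E'
import cv2,numpy as np
a=cv2.imread("pics/top0p.png");b=cv2.imread("pics/side0p.png")
cv2.imwrite("pics/p0.png",np.hstack([cv2.copyMakeBorder(x,0,600-min(600,x.shape[0]),0,10,0)[:600,:398] for x in(a,b)]) if False else cv2.resize(np.hstack([cv2.resize(a,(380,380)),cv2.resize(b,(420,440))[:380]]),(800,380)))
E
```

```text
(no output)
```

View pics/p0.png

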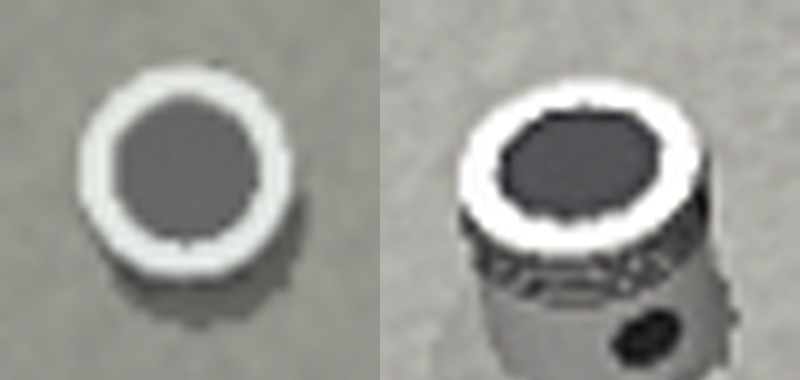

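```bash
python3 - <<'E'
from h import *
P,e=tri((218.1,138.6),(179.5,238.0)); print("piston top",P.round(4),e, plane("top",(218.1,138.6),.05).round(4))
T=np.load("top0.npz")
hsv=cv2.cvtColor(T["p"],cv2.COLOR_RGB2HSV); H,S,V=[hsv[...,i].astype(int) for i in range(3)]
m=((V>165)&(S<40)); m[:178]=0;m[:,:280]=0;m[:,315:]=0;m[220:]=0
c=cnts(m)[0]; bx=cv2.boxPoints(cv2.minAreaRect(c)); print("strap rect",bx.round(1))
w=np.array([plane("top",q,.006) for q in bx]); print(w.round(4))
print("tail", plane("top",(135+419.5/2.6087,100+291/2.6087),.006).round(4))
for k,mm in (("red",((H<8)|(H>172))&(S>150)&(V>100)),("yellow",(abs(H-28)<7)&(S>120)&(V>100)),("blue",(abs(H-111)<9)&(S>140)&(V>70))):
    mm=mm.copy(); mm[:175]=0; mm[280:]=0; mm[:,250:]=0; mm[:,:95]=0
    mm=cv2.morphologyEx(mm.astype(np.uint8),cv2.MORPH_CLOSE,np.ones((7,7)))
    r=cv2.minAreaRect(cnts(mm)[0]); b=np.array([plane("top",q,.024) for q in cv2.boxPoints(r)])
    l=[np.linalg.norm(b[i]-b[i-1]).round(4) for i in(0,1)]
    print(k,r[1],b.mean(0).round(4),l); print(b.round(3).tolist())
n="side";
hs=cv2.cvtColor(np.load("side0.npz")["p"],cv2.COLOR_RGB2HSV); H,S,V=[hs[...,i].astype(int) for i in range(3)]
for k,mm in (("red",((H<8)|(H>172))&(S>150)&(V>90)),("yellow",(abs(H-28)<7)&(S>120)&(V>90)),("blue",(abs(H-111)<9)&(S>140)&(V>60))):
    mm=mm.copy(); mm[:246]=0; mm[:,:190]=0; mm[:,310:]=0
    mm=cv2.morphologyEx(mm.astype(np.uint8),cv2.MORPH_CLOSE,np.ones((5,5)))
    M=cv2.moments(cv2.convexHull(cnts(mm)[0])); print(k,plane(n,(M["m10"]/M["m00"],M["m01"]/M["m00"]),.024).round(4))
E
```

```text
piston top [0.6635 0.0915 0.0472] 0.00047041170830738633 [0.6627 0.0911 0.05  ]
strap rect [[290.5 211.5]
 [293.2 179.5]
 [303.4 180.4]
 [300.7 212.3]]
[[ 0.4918 -0.0891  0.006 ]
 [ 0.5722 -0.0947  0.006 ]
 [ 0.5706 -0.1202  0.006 ]
 [ 0.4901 -0.1146  0.006 ]]
tail [ 0.4918 -0.1023  0.006 ]
red (65.72319793701172, 42.647056579589844) [0.4337 0.3063 0.024 ] [np.float64(0.1601), np.float64(0.1033)]
[[0.506, 0.37, 0.024], [0.52, 0.267, 0.024], [0.361, 0.243, 0.024], [0.348, 0.345, 0.024]]
yellow (65.7384033203125, 42.04777526855469) [0.4491 0.2033 0.024 ] [np.float64(0.1606), np.float64(0.1024)]
[[0.521, 0.266, 0.024], [0.536, 0.165, 0.024], [0.377, 0.141, 0.024], [0.363, 0.241, 0.024]]
blue (64.39600372314453, 40.23478698730469) [0.4648 0.0995 0.024 ] [np.float64(0.1577), np.float64(0.0985)]
[[0.536, 0.16, 0.024], [0.55, 0.063, 0.024], [0.394, 0.039, 0.024], [0.38, 0.136, 0.024]]
red [0.4322 0.3178 0.024 ]
yellow [0.448  0.2117 0.024 ]
blue [0.4633 0.1077 0.024 ]
```

Checks: the hub top comes out at 28 mm against 32 and the piston top at 47 against 50. The strap is at 2–4 mm and the bin rims at 15–16 from the corner picks. All are on the table within the error of the picks, and the bin spacing and size match (104 mm apart, 160 x 103 mm). The smallest gear is 24.5 px wide, about 61 mm. I'll start with the gear, rotating the tool so the jaws lie along the bins' x axis.

```bash
cat > go.py <<'E'
import sys,numpy as np
from workcell import bot
from scipy.spatial.transform import Rotation as Ro
a=[float(v) for v in sys.argv[1:]]
o=bot.get_obs(); R=Ro.from_quat(o["tool_rot"]).as_matrix(); y=np.degrees(np.arctan2(R[1,0],R[0,0]))
print("t",round(o["clock"],2),"pos",np.round(o["eef_pos"],4),"yaw",round(y,2),"tilt",np.round(np.degrees(R[:2,2]),2),"w",round(o["grip_width"],4),"F",np.round(o["ft_force"],1),"j",np.round(o["joint_pos"],2))
if len(a)>=3: print("shift tool mm",np.round(1000*R.T@(np.array(a[:3])-o["eef_pos"]),1), "tool z turn", round(((y-a[3]+180)%360)-180,1) if len(a)>3 else "")
E
```

drive_tool --steps '[0, 0, 0, 0, 0, -7, 0, 0, 0, 0, 0, 0, -7, 0, 0, 0, 0, 0, 0, -7, 0, 0, 0, 0, 0, 0, -7, 0, 0, 0, 0, 0, 0, -7, 0, 0, 0, 0, 0, 0, -7, 0, 0, 0, 0, 0, 0, -7, 0, 0, 0, 0, 0, 0, -7, 0]'

```text
clock: 0.77
eef_pos: [0.1853, -0.4641, 0.3034]
tool_rot: [0.995, -0.104, -0.0, -0.001]
ft_force: [0.5, 0.7, -0.9]
grip_width: 0.0428
```

drive_tool --steps '[0, 0, 0, 0, 0, -7, 0, 0, 0, 0, 0, 0, -7, 0, 0, 0, 0, 0, 0, -7, 0, 0, 0, 0, 0, 0, 0, 0]'

```text
clock: 1.1
eef_pos: [0.1853, -0.4641, 0.3034]
tool_rot: [0.997, 0.077, -0.0, -0.001]
ft_force: [-0.9, -0.3, -0.2]
grip_width: 0.0424
```

```bash
python3 go.py 0.429 -0.3555 0.15 8.6
```

```text
t 1.1 pos [ 0.1853 -0.4641  0.3034] yaw 8.87 tilt [-0.02  0.06] w 0.0424 F [-0.9 -0.3 -0.2] j [-1.19  0.24  0.    1.34 -0.    0.23]
shift tool mm [257.6 -69.6 153.4] tool z turn 0.3
```

drive_tool --steps '[0.0322, -0.0087, 0.019, 0, 0, 0, 0, 0.0322, -0.0087, 0.019, 0, 0, 0, 0, 0.0322, -0.0087, 0.019, 0, 0, 0, 0, 0.0322, -0.0087, 0.019, 0, 0, 0, 0, 0.0322, -0.0087, 0.019, 0, 0, 0, 0, 0.0322, -0.0087, 0.019, 0, 0, 0, 0, 0.0322, -0.0087, 0.019, 0, 0, 0, 0, 0.0322, -0.0087, 0.019, 0, 0, 0, 0]'

```text
clock: 1.77
eef_pos: [0.4305, -0.3553, 0.1507]
tool_rot: [0.997, 0.075, -0.0, -0.0]
ft_force: [0.5, -0.3, 0.4]
grip_width: 0.0426
```

drive_tool --steps '[0, 0, 0, 0, 0, 0, 0, 0, 0, 0, 0, 0, 0, 0]'

```text
clock: 1.93
eef_pos: [0.4299, -0.3545, 0.1499]
tool_rot: [0.997, 0.077, -0.002, -0.001]
ft_force: [-0.1, 0.6, 1.8]
grip_width: 0.0431
```

```bash
python3 go.py 0.429 -0.3555 0.115 8.6; python3 - <<'E'
from h import *
p=vision.camera("side")[0]; c=p[80:200,250:410][:,:,::-1]; cv2.imwrite("pics/s1.png",cv2.resize(c,None,fx=5,fy=5,interpolation=cv2.INTER_CUBIC))
E
```

```text
t 1.93 pos [ 0.4299 -0.3545  0.1499] yaw 8.81 tilt [-0.19  0.14] w 0.0431 F [-0.1  0.6  1.8] j [-0.69  0.47 -0.09  1.02 -0.    0.73]
shift tool mm [-1.   0.9 34.9] tool z turn 0.2
```

View pics/s1.png

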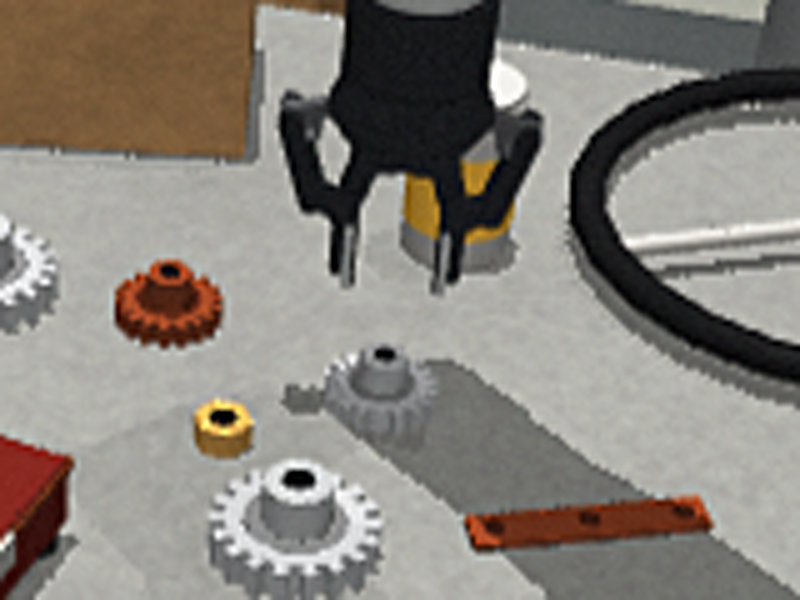

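The side view shows the open fingers straddling the hub, with tips at about (328,137) and the hub at (327,151). I'll descend and grip.

drive_tool --steps '[-0.0005, 0.0005, 0.015, 0, 0, 0, 0, -0.0005, 0.0005, 0.015, 0, 0, 0, 0, 0, 0, 0.015, 0, 0, 0, 0, 0, 0, 0.011, 0, 0, 0, 0, 0, 0, 0, 0, 0, 0, 0]'

```text
clock: 2.4
eef_pos: [0.4265, -0.3574, 0.0944]
tool_rot: [0.997, 0.075, -0.001, -0.001]
ft_force: [-0.6, 0.0, -0.7]
grip_width: 0.0426
```

```bash
python3 go.py 0.429 -0.3555 0.092 8.6; python3 - <<'E'
from h import *
p=vision.camera("side")[0]; c=p[80:200,250:410][:,:,::-1]; cv2.imwrite("pics/s2.png",cv2.resize(c,None,fx=5,fy=5,interpolation=cv2.INTER_CUBIC))
E
```

```text
t 2.4 pos [ 0.4265 -0.3574  0.0944] yaw 8.6 tilt [-0.16  0.12] w 0.0426 F [-0.6  0.  -0.7] j [-0.7   0.53 -0.15  0.89 -0.    0.72]
shift tool mm [ 2.8 -1.5  2.4] tool z turn -0.0
```

View pics/s2.png

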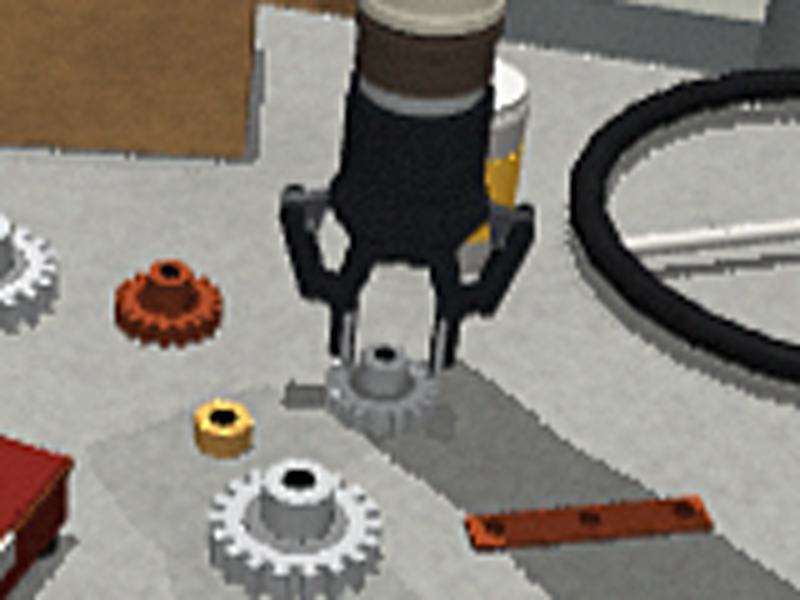

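drive_tool --steps '[0.0025, -0.0015, 0.003, 0, 0, 0, 0, 0, 0, 0, 0, 0, 0, 0, 0, 0, 0, 0, 0, 0, 1, 0, 0, 0, 0, 0, 0, 1, 0, 0, 0, 0, 0, 0, 1, 0, 0, 0, 0, 0, 0, 1, 0, 0, 0, 0, 0, 0, 1]'

```text
clock: 3.03
eef_pos: [0.4312, -0.356, 0.0941]
tool_rot: [0.997, 0.076, 0.001, 0.001]
ft_force: [-0.2, 0.4, 6.4]
grip_width: 0.0233
```

```bash
python3 go.py 0.465 0.0995 0.19 8.6; python3 - <<'E'
from h import *
p=vision.camera("side")[0]; c=p[80:200,250:410][:,:,::-1]; cv2.imwrite("pics/s3.png",cv2.resize(c,None,fx=5,fy=5,interpolation=cv2.INTER_CUBIC))
E
```

```text
t 3.03 pos [ 0.4312 -0.356   0.0941] yaw 8.76 tilt [ 0.07 -0.07] w 0.0233 F [-0.2  0.4  6.4] j [-0.69  0.53 -0.15  0.89 -0.    0.73]
shift tool mm [ 102.9 -444.9  -96.4] tool z turn 0.2
```

View pics/s3.png

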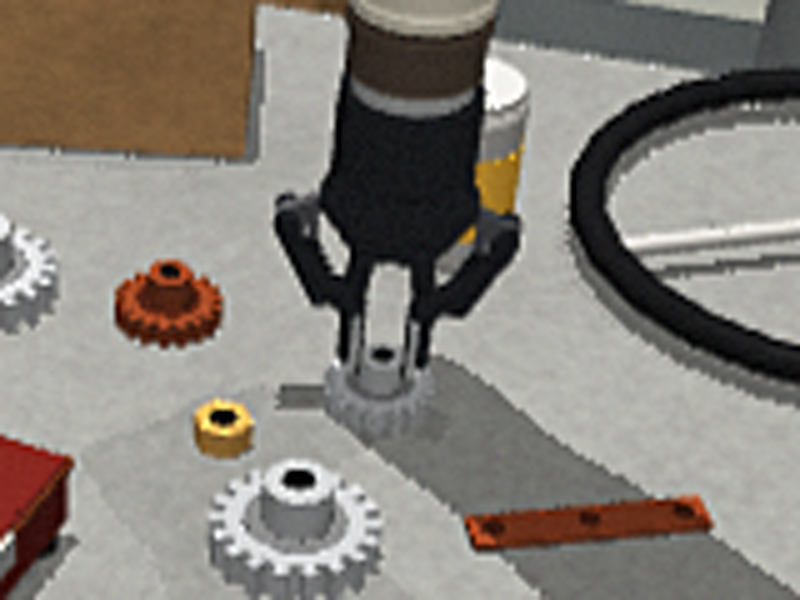

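drive_tool --steps '[0, 0, -0.005, 0, 0, 0, 1, 0, 0, -0.015, 0, 0, 0, 1, 0, 0, -0.03, 0, 0, 0, 1, 0, 0, -0.03, 0, 0, 0, 1, 0, 0, 0, 0, 0, 0, 1]'

```text
clock: 3.5
eef_pos: [0.4333, -0.3576, 0.1788]
tool_rot: [0.997, 0.076, 0.004, 0.003]
ft_force: [1.7, -0.4, -1.0]
grip_width: 0.0231
```

```bash
python3 go.py 0.465 0.0995 0.19 8.6; python3 - <<'E'
from h import *
p=vision.camera("side")[0]; c=p[40:160,250:410][:,:,::-1]; cv2.imwrite("pics/s4.png",cv2.resize(c,None,fx=5,fy=5,interpolation=cv2.INTER_CUBIC))
E
```

```text
t 3.5 pos [ 0.4333 -0.3576  0.1788] yaw 8.76 tilt [ 0.45 -0.36] w 0.0231 F [ 1.7 -0.4 -1. ] j [-0.69  0.44 -0.05  1.07  0.    0.73]
shift tool mm [ 101.1 -446.8  -13.9] tool z turn 0.2
```

View pics/s4.png

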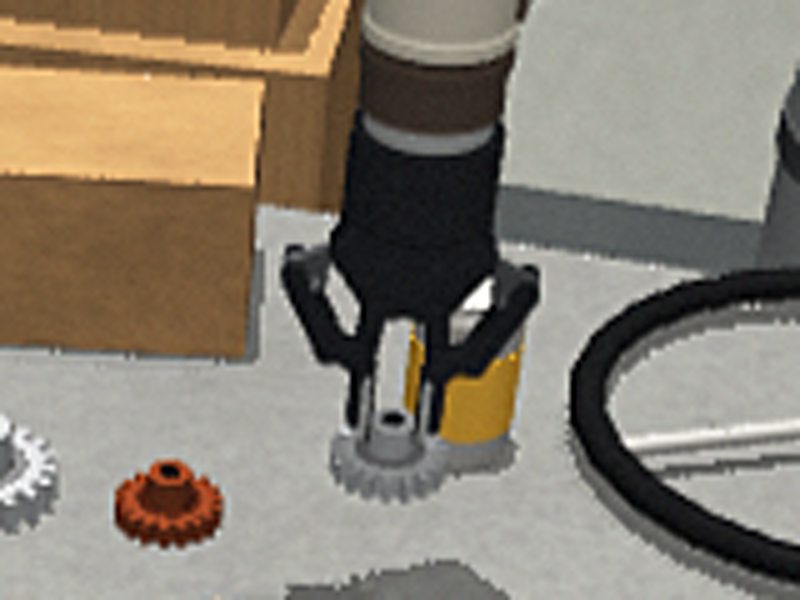

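The gear is held level. I'll carry it to the blue bin.

drive_tool --steps '[0.0084, -0.02, 0, 0, 0, 0, 1, 0.0084, -0.035, 0, 0, 0, 0, 1, 0.0084, -0.038, 0, 0, 0, 0, 1, 0.0084, -0.038, 0, 0, 0, 0, 1, 0.0084, -0.038, 0, 0, 0, 0, 1, 0.0084, -0.038, 0, 0, 0, 0, 1, 0.0084, -0.038, 0, 0, 0, 0, 1, 0.0084, -0.038, 0, 0, 0, 0, 1]'

```text
clock: 4.22
eef_pos: [0.4527, -0.0637, 0.1715]
tool_rot: [0.997, 0.076, -0.001, -0.0]
ft_force: [0.9, 0.6, -3.1]
grip_width: 0.023
```

drive_tool --steps '[0.0084, -0.038, 0, 0, 0, 0, 1, 0.0084, -0.038, 0, 0, 0, 0, 1, 0.0084, -0.038, 0, 0, 0, 0, 1, 0.0084, -0.03, 0, 0, 0, 0, 1, 0, -0.02, 0, 0, 0, 0, 1, 0, 0, 0, 0, 0, 0, 1]'

```text
clock: 4.72
eef_pos: [0.4611, 0.1051, 0.1715]
tool_rot: [0.997, 0.079, -0.001, -0.001]
ft_force: [-0.5, 0.0, -3.4]
grip_width: 0.0229
```

```bash
python3 go.py 0.465 0.0995 0.105 8.6; python3 - <<'E'
from h import *
p=vision.camera("side")[0]; c=p[150:390,170:330][:,:,::-1]; cv2.imwrite("pics/s5.png",cv2.resize(c,None,fx=2.5,fy=2.5,interpolation=cv2.INTER_CUBIC))
p=vision.camera("top")[0]; c=p[150:310,80:280][:,:,::-1]; cv2.imwrite("pics/t5.png",cv2.resize(c,None,fx=3,fy=3,interpolation=cv2.INTER_CUBIC))
E
```

```text
t 4.72 pos [0.4611 0.1051 0.1715] yaw 9.09 tilt [-0.16  0.07] w 0.0229 F [-0.5  0.  -3.4] j [ 0.22  0.29 -0.29  0.99  0.    1.64]
shift tool mm [ 3.2  6.2 66.5] tool z turn 0.5
```

View pics/s5.png

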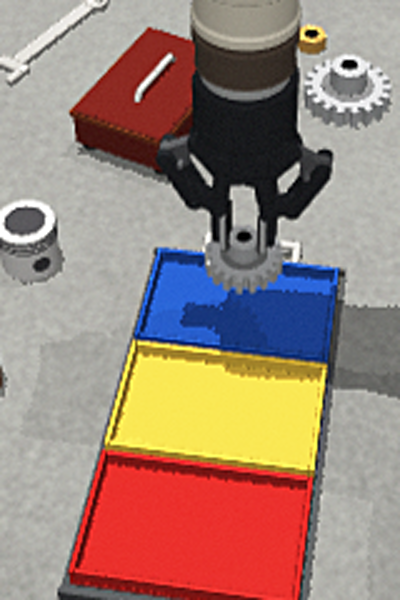

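View pics/t5.png

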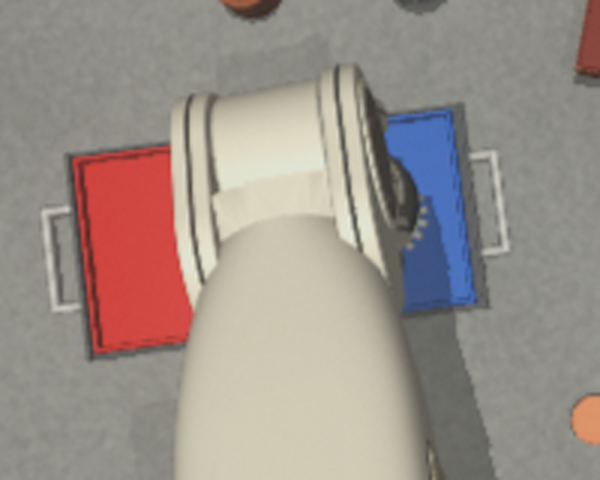

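Over the blue bin the gear is still level. I'll lower it to about 2 mm above the expected set-down height (TCP 0.104).

drive_tool --steps '[0.003, 0.006, 0.02, 0, 0, 0, 1, 0, 0, 0.02, 0, 0, 0, 1, 0, 0, 0.015, 0, 0, 0, 1, 0, 0, 0.008, 0, 0, 0, 1, 0, 0, 0, 0, 0, 0, 1, 0, 0, 0, 0, 0, 0, 1]'

```text
clock: 5.32
eef_pos: [0.4658, 0.0952, 0.1095]
tool_rot: [0.997, 0.076, -0.001, 0.0]
ft_force: [0.3, -0.2, -1.7]
grip_width: 0.0231
```

drive_tool --steps '[0, 0, 0.0015, 0, 0, 0, 1, 0, 0, 0, 0, 0, 0, 1]'

```text
clock: 5.48
eef_pos: [0.4669, 0.0959, 0.1092]
tool_rot: [0.997, 0.076, 0.001, -0.0]
ft_force: [0.2, 0.2, -1.9]
grip_width: 0.0233
```

drive_tool --steps '[0, 0, 0.0015, 0, 0, 0, 1, 0, 0, 0, 0, 0, 0, 1]'

```text
clock: 5.65
eef_pos: [0.4665, 0.0961, 0.1074]
tool_rot: [0.997, 0.076, 0.001, -0.0]
ft_force: [0.1, -0.6, -3.3]
grip_width: 0.0233
```

```bash
python3 go.py 0.465 0.0995 0.105 8.6; python3 - <<'E'
from h import *
p=vision.camera("side")[0]; c=p[210:290,200:320][:,:,::-1]; cv2.imwrite("pics/s6.png",cv2.resize(c,None,fx=6,fy=6,interpolation=cv2.INTER_CUBIC))
E
```

```text
t 5.65 pos [0.4665 0.0961 0.1074] yaw 8.76 tilt [0.06 0.01] w 0.0233 F [ 0.1 -0.6 -3.3] j [ 0.2   0.38 -0.37  0.83  0.    1.62]
shift tool mm [-1.  -3.6  2.4] tool z turn 0.2
```

View pics/s6.png

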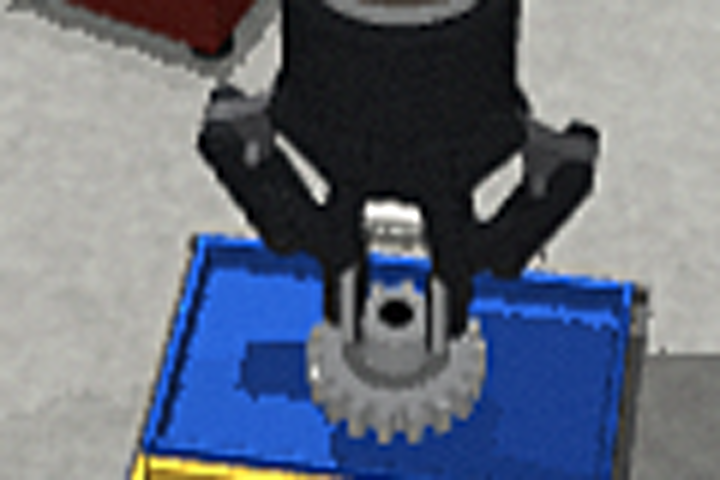

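drive_tool --steps '[-0.001, -0.003, 0.0015, 0, 0, 0, 1, 0, 0, 0, 0, 0, 0, 1]'

```text
clock: 5.87
eef_pos: [0.4644, 0.0992, 0.1054]
tool_rot: [0.997, 0.077, -0.0, -0.0]
ft_force: [-0.2, -0.1, -2.6]
grip_width: 0.0227
```

drive_tool --steps '[0, 0, 0.0015, 0, 0, 0, 1, 0, 0, 0, 0, 0, 0, 1]'

```text
clock: 6.03
eef_pos: [0.4647, 0.0991, 0.1041]
tool_rot: [0.997, 0.077, 0.0, -0.0]
ft_force: [-1.0, -0.6, -0.1]
grip_width: 0.023
```

drive_tool --steps '[0, 0, 0.001, 0, 0, 0, 1, 0, 0, 0, 0, 0, 0, 1]'

```text
clock: 6.2
eef_pos: [0.4648, 0.0991, 0.1041]
tool_rot: [0.997, 0.077, 0.0, -0.0]
ft_force: [-4.3, 0.3, 8.6]
grip_width: 0.023
```

Contact: +8.6 N at TCP z 0.104, as expected. I'll release it to a part opening, then rise.

drive_tool --steps '[0, 0, 0, 0, 0, 0, 0.3, 0, 0, 0, 0, 0, 0, 0, 0, 0, 0, 0, 0, 0, 0, 0, 0, 0, 0, 0, 0, 0, 0, 0, -0.01, 0, 0, 0, 0, 0, 0, -0.03, 0, 0, 0, -1, 0, 0, -0.04, 0, 0, 0, -1, 0, 0, 0, 0, 0, 0, -1]'

```text
clock: 6.87
eef_pos: [0.4685, 0.0996, 0.1892]
tool_rot: [0.997, 0.076, 0.006, -0.001]
ft_force: [2.4, 1.0, 0.1]
grip_width: 0.0769
```

```bash
python3 go.py 0.6633 0.0913 0.19 8.6; python3 - <<'E'
from h import *
p=vision.camera("side")[0]; cv2.imwrite("pics/s7.png",p[:,:,::-1])
E
```

```text
t 6.87 pos [0.4685 0.0996 0.1892] yaw 8.76 tilt [0.64 0.13] w 0.0769 F [2.4 1.  0.1] j [ 0.21  0.28 -0.26  1.02 -0.    1.63]
shift tool mm [191.2  37.9   1.4] tool z turn 0.2
```

View pics/s7.png

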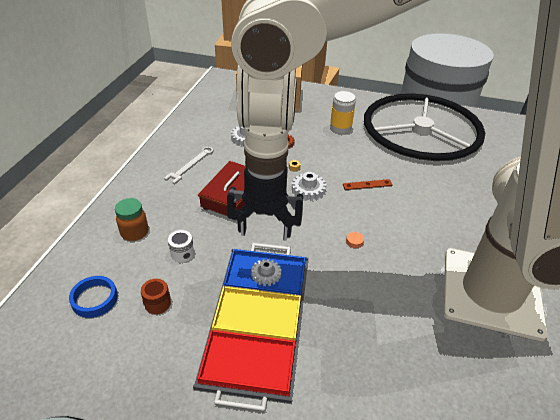

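The gear lies flat in the blue bin at (266,268). Next is the piston.

drive_tool --steps '[0.03, 0.006, 0, 0, 0, 0, -1, 0.035, 0.007, 0, 0, 0, 0, -1, 0.035, 0.007, 0, 0, 0, 0, -1, 0.035, 0.007, 0, 0, 0, 0, -1, 0.03, 0.006, 0, 0, 0, 0, -1, 0.026, 0.005, 0, 0, 0, 0, -1, 0, 0, 0, 0, 0, 0, -1, 0, 0, 0, 0, 0, 0, -1]'

```text
clock: 7.58
eef_pos: [0.6596, 0.09, 0.1801]
tool_rot: [0.997, 0.076, -0.002, 0.0]
ft_force: [-1.0, 0.2, 1.0]
grip_width: 0.0854
```

```bash
python3 go.py 0.6633 0.0913 0.095 8.6; python3 - <<'E'
from h import *
p=vision.camera("side")[0]; c=p[120:300,80:320][:,:,::-1]; cv2.imwrite("pics/s8.png",cv2.resize(c,None,fx=3,fy=3,interpolation=cv2.INTER_CUBIC))
E
```

```text
t 7.58 pos [0.6596 0.09   0.1801] yaw 8.72 tilt [-0.18 -0.02] w 0.0854 F [-1.   0.2  1. ] j [0.14 0.64 0.3  1.23 0.   1.55]
shift tool mm [ 4.2 -0.7 85.1] tool z turn 0.1
```

View pics/s8.png

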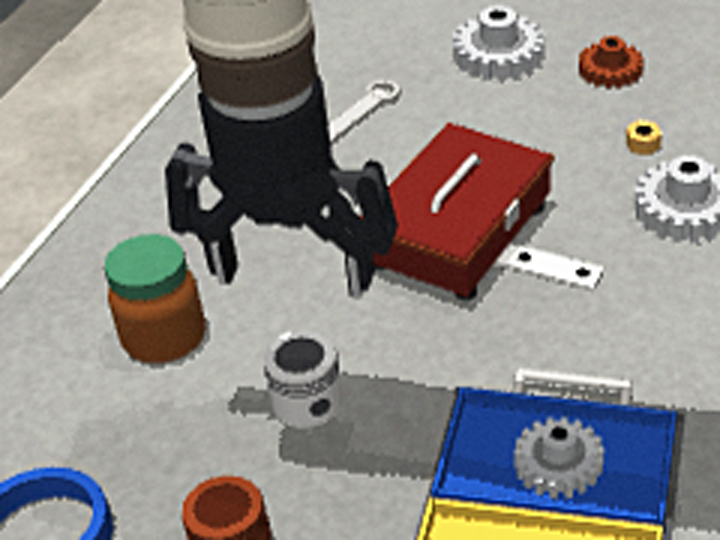

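drive_tool --steps '[0.002, 0, 0.02, 0, 0, 0, -1, 0.002, -0.001, 0.02, 0, 0, 0, -1, 0, 0, 0.02, 0, 0, 0, -1, 0, 0, 0.02, 0, 0, 0, -1, 0, 0, 0.006, 0, 0, 0, -1, 0, 0, 0, 0, 0, 0, -1, 0, 0, 0, 0, 0, 0, -1]'

```text
clock: 8.22
eef_pos: [0.6625, 0.0921, 0.0974]
tool_rot: [0.997, 0.076, -0.0, 0.0]
ft_force: [0.9, -0.6, 0.3]
grip_width: 0.085
```

```bash
python3 go.py 0.6633 0.0913 0.092 8.6; python3 - <<'E'
from h import *
p=vision.camera("side")[0]; c=p[150:300,120:320][:,:,::-1]; cv2.imwrite("pics/s9.png",cv2.resize(c,None,fx=4,fy=4,interpolation=cv2.INTER_CUBIC))
E
```

```text
t 8.22 pos [0.6625 0.0921 0.0974] yaw 8.77 tilt [-0.03 -0.  ] w 0.085 F [ 0.9 -0.6  0.3] j [0.14 0.71 0.21 1.06 0.   1.56]
shift tool mm [0.7 0.9 5.4] tool z turn 0.2
```

View pics/s9.png

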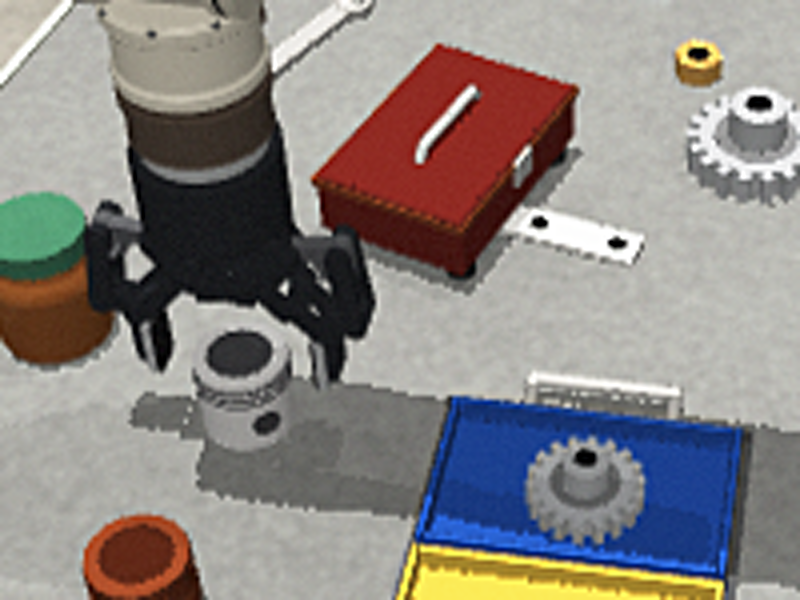

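The fingers straddle the piston well. I'll lower 6 mm and close.

drive_tool --steps '[0.0005, 0.0005, 0.006, 0, 0, 0, -1, 0, 0, 0, 0, 0, 0, 0.3, 0, 0, 0, 0, 0, 0, 1, 0, 0, 0, 0, 0, 0, 1, 0, 0, 0, 0, 0, 0, 1, 0, 0, 0, 0, 0, 0, 1, 0, 0, 0, 0, 0, 0, 1, 0, 0, 0, 0, 0, 0, 1]'

```text
clock: 8.93
eef_pos: [0.6641, 0.0916, 0.0918]
tool_rot: [0.997, 0.076, 0.001, -0.0]
ft_force: [-1.1, -0.9, 4.4]
grip_width: 0.0508
```

```bash
python3 go.py 0.434 0.306 0.17 8.6
```

```text
t 8.93 pos [0.6641 0.0916 0.0918] yaw 8.76 tilt [0.07 0.01] w 0.0508 F [-1.1 -0.9  4.4] j [ 0.14  0.72  0.2   1.05 -0.    1.55]
shift tool mm [-194.6 -246.9  -78.5] tool z turn 0.2
```

drive_tool --steps '[0, 0, -0.01, 0, 0, 0, 1, 0, 0, -0.03, 0, 0, 0, 1, 0, 0, -0.03, 0, 0, 0, 1, -0.02, 0, -0.02, 0, 0, 0, 1, -0.035, 0, 0, 0, 0, 0, 1, -0.035, -0.01, 0, 0, 0, 0, 1, -0.03, -0.025, 0, 0, 0, 0, 1, -0.025, -0.03, 0, 0, 0, 0, 1]'

```text
clock: 9.6
eef_pos: [0.5073, 0.1322, 0.1801]
tool_rot: [0.997, 0.075, -0.002, 0.0]
ft_force: [-0.8, 1.5, -3.6]
grip_width: 0.0506
```

drive_tool --steps '[-0.025, -0.033, 0, 0, 0, 0, 1, -0.025, -0.033, 0, 0, 0, 0, 1, 0, -0.035, 0, 0, 0, 0, 1, 0, -0.035, 0, 0, 0, 0, 1, 0, -0.03, 0, 0, 0, 0, 1, 0, -0.016, 0, 0, 0, 0, 1, 0, 0, 0, 0, 0, 0, 1, 0, 0, 0, 0, 0, 0, 1]'

```text
clock: 10.27
eef_pos: [0.4324, 0.3064, 0.1802]
tool_rot: [0.997, 0.077, -0.001, 0.001]
ft_force: [0.7, -0.2, -3.9]
grip_width: 0.0506
```

```bash
python3 go.py 0.434 0.306 0.107 8.6;  python3 - <<'E'
from h import *
p=vision.camera("side")[0]; c=p[200:410,140:420][:,:,::-1]; cv2.imwrite("pics/s10.png",cv2.resize(c,None,fx=2.8,fy=2.8,interpolation=cv2.INTER_CUBIC))
E
```

```text
t 10.27 pos [0.4324 0.3064 0.1802] yaw 8.89 tilt [-0.09 -0.1 ] w 0.0506 F [ 0.7 -0.2 -3.9] j [ 0.62  0.39 -0.13  1.06 -0.    2.03]
shift tool mm [ 1.6  0.5 73.2] tool z turn 0.3
```

View pics/s10.png

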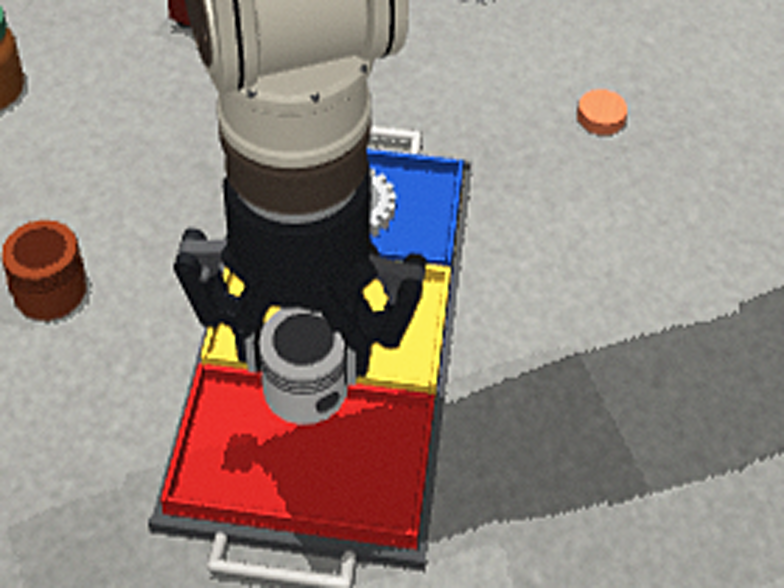

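The piston is upright in the grip above the red bin. I'll lower it.

drive_tool --steps '[0.0015, 0.0005, 0.02, 0, 0, 0, 1, 0, 0, 0.02, 0, 0, 0, 1, 0, 0, 0.018, 0, 0, 0, 1, 0, 0, 0.011, 0, 0, 0, 1, 0, 0, 0.003, 0, 0, 0, 1, 0, 0, 0, 0, 0, 0, 1, 0, 0, 0, 0, 0, 0, 1]'

```text
clock: 10.9
eef_pos: [0.4353, 0.305, 0.1093]
tool_rot: [0.997, 0.076, 0.0, 0.0]
ft_force: [0.4, 0.6, -3.7]
grip_width: 0.0503
```

drive_tool --steps '[0, 0, 0.002, 0, 0, 0, 1, 0, 0, 0, 0, 0, 0, 1]'

```text
clock: 11.07
eef_pos: [0.4355, 0.3059, 0.1077]
tool_rot: [0.997, 0.076, 0.001, -0.0]
ft_force: [0.7, 0.3, -2.4]
grip_width: 0.0506
```

drive_tool --steps '[0, 0, 0.0015, 0, 0, 0, 1, 0, 0, 0, 0, 0, 0, 1]'

```text
clock: 11.23
eef_pos: [0.435, 0.3058, 0.1057]
tool_rot: [0.997, 0.076, 0.0, -0.0]
ft_force: [-0.1, 0.2, -3.5]
grip_width: 0.0505
```

drive_tool --steps '[0, 0, 0.002, 0, 0, 0, 1, 0, 0, 0, 0, 0, 0, 1]'

```text
clock: 11.4
eef_pos: [0.4347, 0.3057, 0.1032]
tool_rot: [0.997, 0.076, -0.0, 0.0]
ft_force: [0.0, 0.6, -3.5]
grip_width: 0.0507
```

drive_tool --steps '[0, 0, 0.0015, 0, 0, 0, 1, 0, 0, 0, 0, 0, 0, 1]'

```text
clock: 11.57
eef_pos: [0.4349, 0.3058, 0.1018]
tool_rot: [0.997, 0.076, 0.0, -0.0]
ft_force: [-0.2, -0.3, -4.5]
grip_width: 0.0504
```

drive_tool --steps '[0, 0, 0.001, 0, 0, 0, 1, 0, 0, 0, 0, 0, 0, 1]'

```text
clock: 11.73
eef_pos: [0.4349, 0.3058, 0.1018]
tool_rot: [0.997, 0.076, 0.0, -0.0]
ft_force: [-2.0, -1.1, 3.5]
grip_width: 0.0502
```

Contact at 0.102 as predicted. Release and rise, then turn the tool towards the strap.

drive_tool --steps '[0, 0, 0, 0, 0, 0, 0.0, 0, 0, 0, 0, 0, 0, -1, 0, 0, 0, 0, 0, 0, -1, 0, 0, 0, 0, 0, 0, -1, 0, 0, 0, 0, 0, 0, -1, 0, 0, -0.02, 0, 0, 0, -1, 0, 0, -0.04, 0, 0, 0, -1, 0, 0, -0.04, 0, 0, 0, -1]'

```text
clock: 12.4
eef_pos: [0.4338, 0.3049, 0.2002]
tool_rot: [0.997, 0.076, -0.002, 0.001]
ft_force: [0.3, 1.0, 0.4]
grip_width: 0.0852
```

drive_tool --steps '[0, 0.03, -0.02, 0, 0, -7, -1, 0, 0.03, 0, 0, 0, -7, 0, 0, 0.03, 0, 0, 0, -7, 0, 0, 0.03, 0, 0, 0, -7, 0, 0, 0.03, 0, 0, 0, -7, 0, 0, 0, 0, 0, 0, -7, 0, 0, 0, 0, 0, 0, -7, 0, 0, 0, 0, 0, 0, -7, 0]'

```text
clock: 13.07
eef_pos: [0.4925, 0.1686, 0.2208]
tool_rot: [0.843, 0.537, 0.0, -0.0]
ft_force: [0.6, 0.2, 0.4]
grip_width: 0.0424
```

drive_tool --steps '[0, 0, 0, 0, 0, -7, 0, 0, 0, 0, 0, 0, -7, 0, 0, 0, 0, 0, 0, -7, 0, 0, 0, 0, 0, 0, 0, 0]'

```text
clock: 13.4
eef_pos: [0.4922, 0.1694, 0.2208]
tool_rot: [0.732, 0.681, 0.0, 0.0]
ft_force: [-0.1, -0.4, 0.4]
grip_width: 0.0427
```

```bash
python3 go.py 0.515 -0.1035 0.17 86; python3 - <<'E'
from h import *
p=vision.camera("side")[0]; cv2.imwrite("pics/s11.png",p[:,:,::-1])
E
```

```text
t 13.4 pos [0.4922 0.1694 0.2208] yaw 85.86 tilt [0. 0.] w 0.0427 F [-0.1 -0.4  0.4] j [ 0.33  0.33 -0.09  1.15  0.    0.4 ]
shift tool mm [-270.6   42.5   50.8] tool z turn -0.1
```

View pics/s11.png

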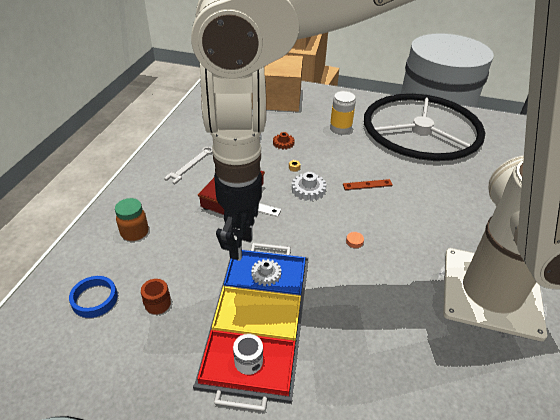

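The piston is upright in the red bin at (248,352). The jaw yaw of 85.9° suits the strap, whose axis is at -4°. I'll move over the strap.

drive_tool --steps '[-0.037, 0.006, 0, 0, 0, 0, 0, -0.037, 0.006, 0, 0, 0, 0, 0, -0.037, 0.006, 0, 0, 0, 0, 0, -0.037, 0.006, 0, 0, 0, 0, 0, -0.037, 0.006, 0, 0, 0, 0, 0, -0.037, 0.006, 0, 0, 0, 0, 0, -0.035, 0.005, 0.02, 0, 0, 0, 0, -0.014, 0.001, 0.03, 0, 0, 0, 0]'

```text
clock: 14.12
eef_pos: [0.5169, -0.1086, 0.1737]
tool_rot: [0.735, 0.678, 0.002, 0.004]
ft_force: [1.8, 0.1, -0.9]
grip_width: 0.043
```

drive_tool --steps '[0, 0, 0.03, 0, 0, 0, 0, 0, 0, 0.02, 0, 0, 0, 0, 0, 0, 0, 0, 0, 0, 0, 0, 0, 0, 0, 0, 0, 0]'

```text
clock: 14.45
eef_pos: [0.5131, -0.1038, 0.12]
tool_rot: [0.734, 0.68, -0.001, -0.001]
ft_force: [-0.2, -0.4, -0.7]
grip_width: 0.0428
```

```bash
python3 go.py 0.515 -0.1037 0.09 86; python3 - <<'E'
from h import *
p=vision.camera("side")[0]; c=p[110:260,180:380][:,:,::-1]; cv2.imwrite("pics/s12.png",cv2.resize(c,None,fx=4,fy=4,interpolation=cv2.INTER_CUBIC))
p=vision.camera("top")[0]; c=p[110:260,200:400][:,:,::-1]; cv2.imwrite("pics/t12.png",cv2.resize(c,None,fx=4,fy=4,interpolation=cv2.INTER_CUBIC))
E
```

```text
t 14.45 pos [ 0.5131 -0.1038  0.12  ] yaw 85.64 tilt [-0.17  0.04] w 0.0428 F [-0.2 -0.4 -0.7] j [-0.2   0.44 -0.22  0.91  0.   -0.12]
shift tool mm [ 0.3  2.  30. ] tool z turn -0.4
```

View pics/s12.png

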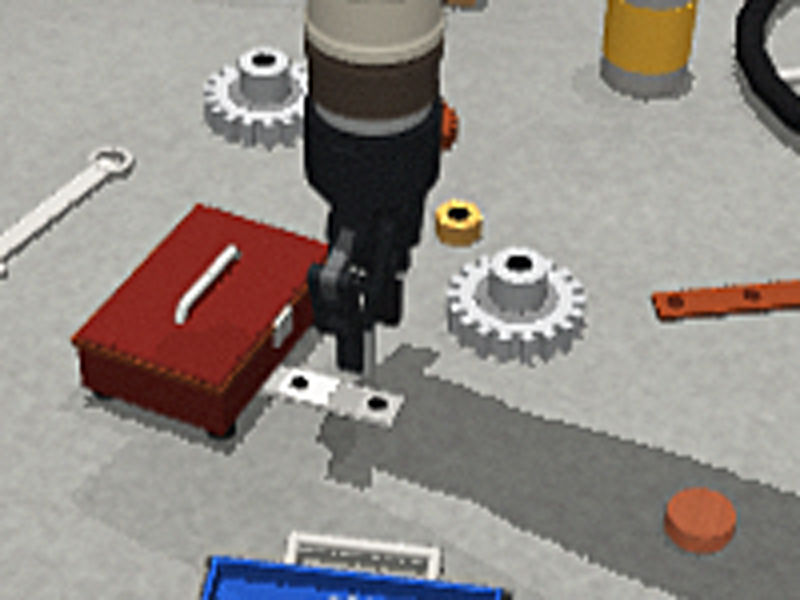

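View pics/t12.png

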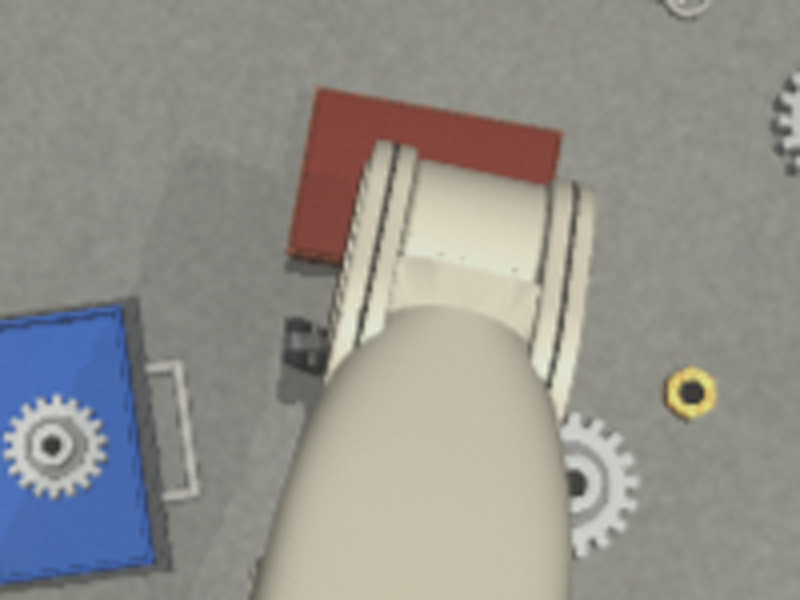

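drive_tool --steps '[0, 0.001, 0.015, 0, 0, 0, 0, 0, 0.001, 0.015, 0, 0, 0, 0, 0, 0, 0.01, 0, 0, 0, 0, 0, 0, 0.003, 0, 0, 0, 0, 0, 0, 0, 0, 0, 0, 0, 0, 0, 0, 0, 0, 0, 0]'

```text
clock: 15.05
eef_pos: [0.5165, -0.104, 0.0788]
tool_rot: [0.733, 0.681, 0.0, 0.001]
ft_force: [-0.3, -0.0, 0.6]
grip_width: 0.0427
```

```bash
python3 go.py 0.515 -0.1037 0.0755 86; python3 - <<'E'
from h import *
p=vision.camera("side")[0]; c=p[150:240,210:330][:,:,::-1]; cv2.imwrite("pics/s13.png",cv2.resize(c,None,fx=6,fy=6,interpolation=cv2.INTER_CUBIC))
E
```

```text
t 15.05 pos [ 0.5165 -0.104   0.0788] yaw 85.77 tilt [ 0.07 -0.01] w 0.0427 F [-0.3 -0.   0.6] j [-0.2   0.5  -0.26  0.81  0.   -0.12]
shift tool mm [ 0.2 -1.5  3.3] tool z turn -0.2
```

View pics/s13.png

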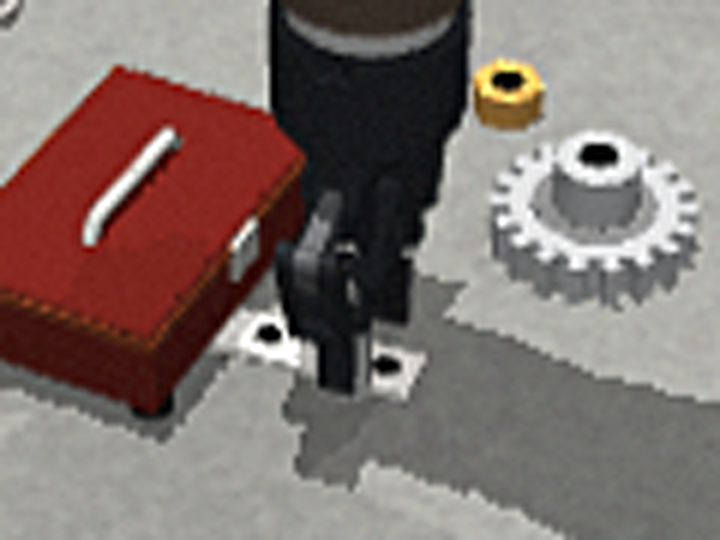

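drive_tool --steps '[0, 0, 0.003, 0, 0, 0, 0, 0, 0, 0, 0, 0, 0, 0, 0, 0, 0, 0, 0, 0, 0.4, 0, 0, 0, 0, 0, 0, 1, 0, 0, 0, 0, 0, 0, 1, 0, 0, 0, 0, 0, 0, 1, 0, 0, 0, 0, 0, 0, 1]'

```text
clock: 15.68
eef_pos: [0.5161, -0.104, 0.0755]
tool_rot: [0.733, 0.68, 0.0, 0.0]
ft_force: [-1.4, 0.8, 4.4]
grip_width: 0.0211
```

```bash
python3 go.py 0.515 -0.1037 0.0755 86; python3 - <<'E'
from h import *
p=vision.camera("side")[0]; c=p[150:240,210:330][:,:,::-1]; cv2.imwrite("pics/s14.png",cv2.resize(c,None,fx=6,fy=6,interpolation=cv2.INTER_CUBIC))
E
```

```text
t 15.68 pos [ 0.5161 -0.104   0.0755] yaw 85.76 tilt [0.03 0.  ] w 0.0211 F [-1.4  0.8  4.4] j [-0.2   0.5  -0.26  0.81  0.   -0.13]
shift tool mm [ 0.2 -1.1 -0. ] tool z turn -0.2
```

View pics/s14.png

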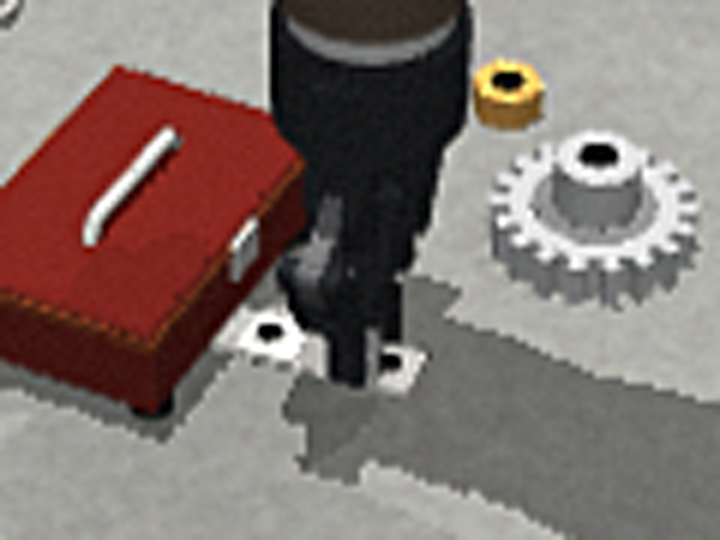

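The strap is gripped: reading 21 mm, and earlier readings also ran 1–3 mm under the true widths. I'll draw it out level along -tool y.

drive_tool --steps '[0, -0.004, -0.0005, 0, 0, 0, 1, 0, -0.008, 0, 0, 0, 0, 1, 0, -0.012, 0, 0, 0, 0, 1, 0, -0.014, 0, 0, 0, 0, 1, 0, -0.014, 0, 0, 0, 0, 1, 0, -0.014, 0, 0, 0, 0, 1, 0, -0.014, 0, 0, 0, 0, 1, 0, -0.012, 0, 0, 0, 0, 1]'

```text
clock: 16.4
eef_pos: [0.4232, -0.0972, 0.0755]
tool_rot: [0.733, 0.68, 0.0, 0.0]
ft_force: [1.3, 0.6, 0.5]
grip_width: 0.0215
```

drive_tool --steps '[0, -0.004, 0, 0, 0, 0, 1, 0, 0, 0, 0, 0, 0, 1, 0, 0, 0, 0, 0, 0, 1]'

```text
clock: 16.65
eef_pos: [0.4184, -0.0968, 0.0754]
tool_rot: [0.733, 0.68, -0.001, -0.001]
ft_force: [-5.0, 0.6, 9.5]
grip_width: 0.0212
```

```bash
python3 go.py 0.42 -0.097 0.0755 86; python3 - <<'E'
from h import *
p=vision.camera("side")[0]; c=p[150:270,210:370][:,:,::-1]; cv2.imwrite("pics/s15.png",cv2.resize(c,None,fx=5,fy=5,interpolation=cv2.INTER_CUBIC))
E
```

```text
t 16.65 pos [ 0.4184 -0.0968  0.0754] yaw 85.74 tilt [-0.2   0.01] w 0.0212 F [-5.   0.6  9.5] j [-0.23  0.36 -0.51  0.7  -0.   -0.15]
shift tool mm [-0.1  1.6 -0.1] tool z turn -0.3
```

View pics/s15.png

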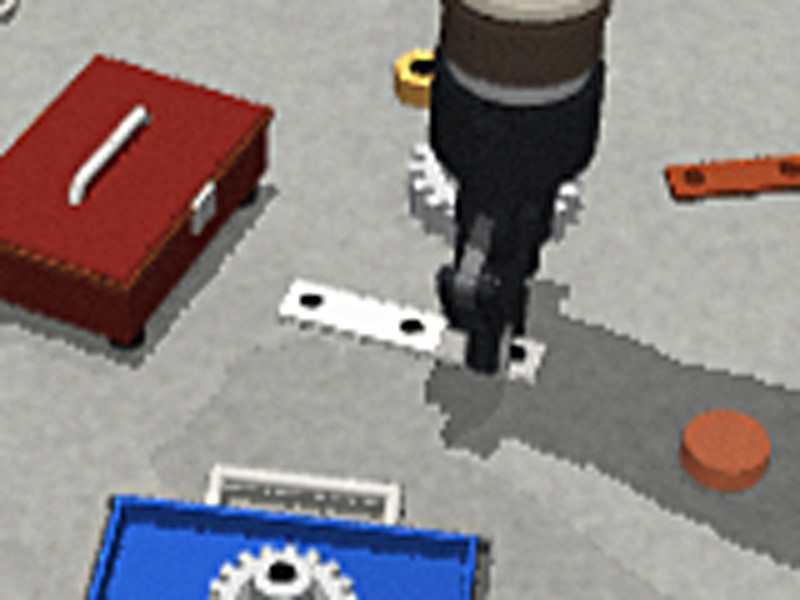

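The strap is clear of the box, and the box looks unmoved. I'll regrasp at the strap's centre, 40 mm along +tool y.

drive_tool --steps '[0, 0, 0, 0, 0, 0, 0.2, 0, 0, 0, 0, 0, 0, 0, 0, 0, -0.001, 0, 0, 0, 0, 0, 0, -0.014, 0, 0, 0, 0, 0, 0.015, 0, 0, 0, 0, 0, 0, 0.02, 0, 0, 0, 0, 0, 0, 0.005, 0, 0, 0, 0, 0, 0, 0, 0.01, 0, 0, 0, 0]'

```text
clock: 17.37
eef_pos: [0.4634, -0.1005, 0.0819]
tool_rot: [0.733, 0.681, 0.002, 0.002]
ft_force: [-0.2, -0.5, 0.4]
grip_width: 0.0428
```

drive_tool --steps '[0, 0, 0.005, 0, 0, 0, 0, 0, 0, 0, 0, 0, 0, 0, 0, 0, 0, 0, 0, 0, 0.4, 0, 0, 0, 0, 0, 0, 1, 0, 0, 0, 0, 0, 0, 1, 0, 0, 0, 0, 0, 0, 1, 0, 0, 0, 0, 0, 0, 1]'

```text
clock: 17.95
eef_pos: [0.46, -0.0999, 0.0756]
tool_rot: [0.733, 0.68, 0.0, 0.0]
ft_force: [-0.7, -0.3, -0.3]
grip_width: 0.021
```

```bash
python3 go.py 0.449 0.203 0.17 98.6; python3 - <<'E'
from h import *
p=vision.camera("side")[0]; c=p[150:270,210:370][:,:,::-1]; cv2.imwrite("pics/s16.png",cv2.resize(c,None,fx=5,fy=5,interpolation=cv2.INTER_CUBIC))
E
```

```text
t 17.95 pos [ 0.46   -0.0999  0.0756] yaw 85.76 tilt [ 0.01 -0.  ] w 0.021 F [-0.7 -0.3 -0.3] j [-0.21  0.42 -0.41  0.74  0.   -0.14]
shift tool mm [301.3 -33.4 -94.4] tool z turn -12.8
```

View pics/s16.png

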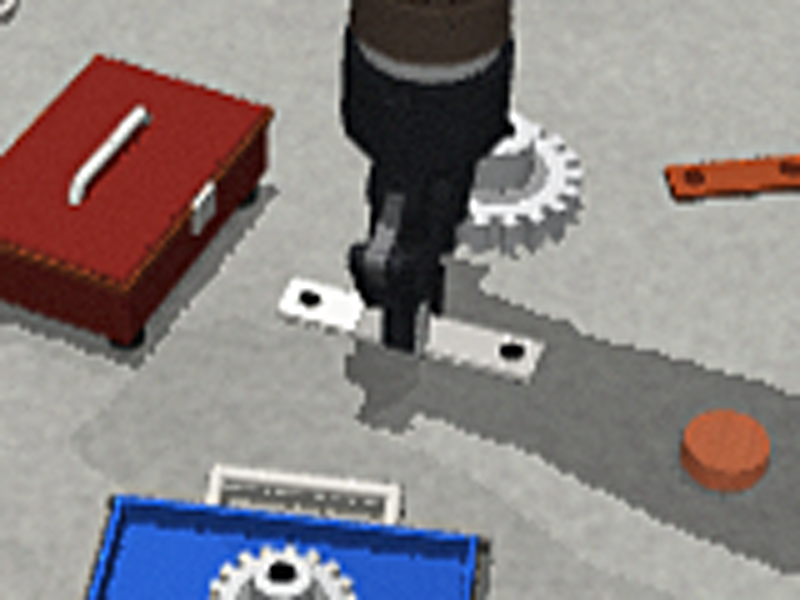

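drive_tool --steps '[0, 0, -0.01, 0, 0, 0, 1, 0, 0, -0.025, 0, 0, 0, 1, 0, 0, -0.03, 0, 0, 0, 1, 0, 0, -0.03, 0, 0, 0, 1, 0.02, -0.003, 0, 0, 0, 0, 1, 0.035, -0.004, 0, 0, 0, 0, 1, 0.038, -0.004, 0, 0, 0, 0, 1, 0.038, -0.004, 0, 0, 0, 0, 1]'

```text
clock: 18.67
eef_pos: [0.4546, 0.0327, 0.1708]
tool_rot: [0.734, 0.68, 0.0, 0.0]
ft_force: [1.2, -0.2, -1.9]
grip_width: 0.0212
```

drive_tool --steps '[0.038, -0.004, 0, 0, 0, 0, 1, 0.038, -0.004, 0, 0, 0, 0, 1, 0.038, -0.004, 0, 0, 0, 0, 1, 0.034, -0.004, 0, 0, 0, 0, 1, 0.022, -0.002, 0, 0, 0, 0, 1, 0, 0, 0, 0, 0, -6.4, 1, 0, 0, 0, 0, 0, -6.4, 1, 0, 0, 0, 0, 0, 0, 1]'

```text
clock: 19.33
eef_pos: [0.449, 0.2034, 0.1702]
tool_rot: [0.651, 0.759, -0.0, -0.0]
ft_force: [0.0, 0.4, -1.7]
grip_width: 0.0213
```

```bash
python3 go.py 0.449 0.203 0.092 98.6; python3 - <<'E'
from h import *
p=vision.camera("side")[0]; c=p[200:410,140:420][:,:,::-1]; cv2.imwrite("pics/s17.png",cv2.resize(c,None,fx=2.8,fy=2.8,interpolation=cv2.INTER_CUBIC))
E
```

```text
t 19.33 pos [0.449  0.2034 0.1702] yaw 98.75 tilt [-0.02 -0.01] w 0.0213 F [ 0.   0.4 -1.7] j [ 0.43  0.33 -0.24  1.   -0.    0.27]
shift tool mm [-0.4 -0.1 78.2] tool z turn 0.2
```

View pics/s17.png

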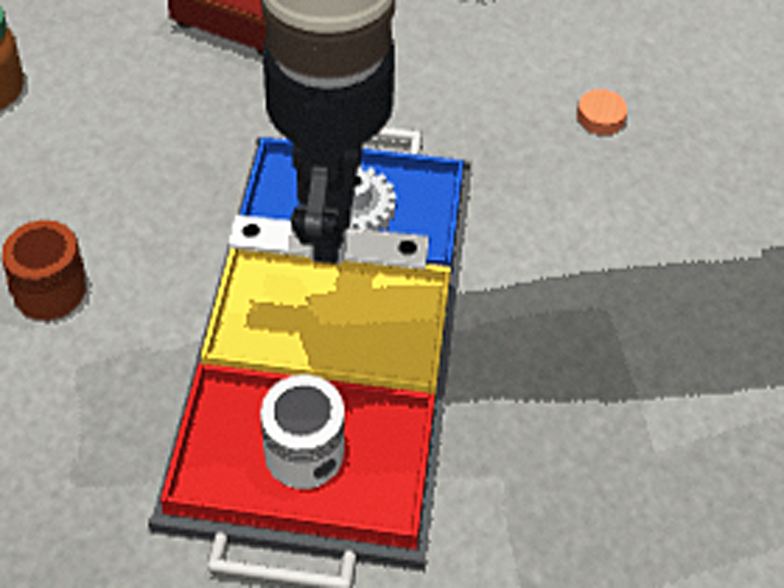

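The strap is held level and parallel to the bin. I'll lower it partway and check the end clearances.

drive_tool --steps '[0, 0, 0.02, 0, 0, 0, 1, 0, 0, 0.02, 0, 0, 0, 1, 0, 0, 0.015, 0, 0, 0, 1, 0, 0, 0.01, 0, 0, 0, 1, 0, 0, 0, 0, 0, 0, 1, 0, 0, 0, 0, 0, 0, 1]'

```text
clock: 19.88
eef_pos: [0.4493, 0.2023, 0.1052]
tool_rot: [0.653, 0.757, -0.001, -0.0]
ft_force: [-0.1, -0.1, -1.5]
grip_width: 0.0211
```

```bash
python3 go.py 0.449 0.203 0.0865 98.6; python3 - <<'E'
from h import *
p=vision.camera("side")[0]; c=p[230:350,190:350][:,:,::-1]; cv2.imwrite("pics/s18.png",cv2.resize(c,None,fx=5,fy=5,interpolation=cv2.INTER_CUBIC))
E
```

```text
t 19.88 pos [0.4493 0.2023 0.1052] yaw 98.46 tilt [-0.06 -0.03] w 0.0211 F [-0.1 -0.1 -1.5] j [ 0.42  0.41 -0.32  0.84  0.    0.28]
shift tool mm [ 0.7 -0.1 18.7] tool z turn -0.1
```

View pics/s18.png

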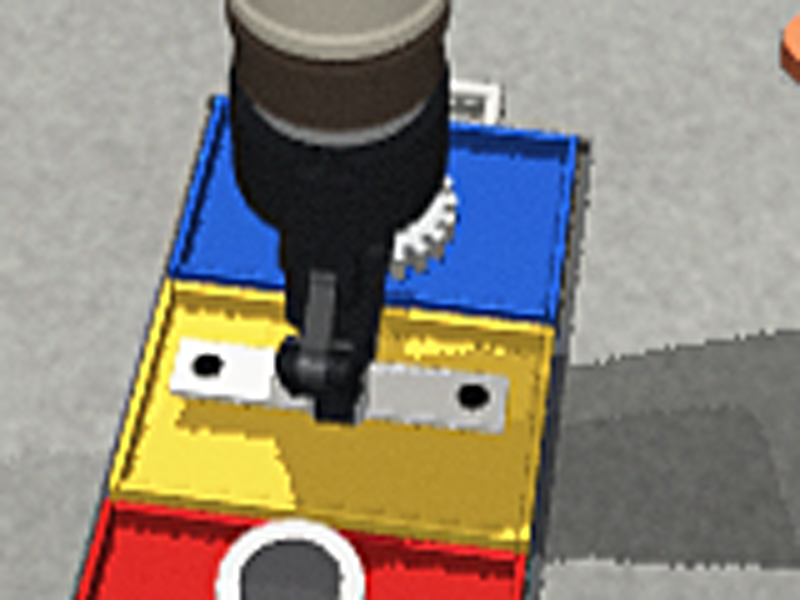

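drive_tool --steps '[0, -0.002, 0.008, 0, 0, 0, 1, 0, 0, 0.006, 0, 0, 0, 1, 0, 0, 0.002, 0, 0, 0, 1, 0, 0, 0, 0, 0, 0, 1, 0, 0, 0, 0, 0, 0, 1]'

```text
clock: 20.35
eef_pos: [0.4473, 0.2024, 0.0893]
tool_rot: [0.652, 0.758, -0.0, -0.0]
ft_force: [-0.0, 0.2, -2.0]
grip_width: 0.0208
```

drive_tool --steps '[0, 0, 0.0015, 0, 0, 0, 1, 0, 0, 0, 0, 0, 0, 1]'

```text
clock: 20.52
eef_pos: [0.4475, 0.2025, 0.0879]
tool_rot: [0.652, 0.758, 0.0, 0.0]
ft_force: [0.3, 0.3, -0.9]
grip_width: 0.0209
```

drive_tool --steps '[0, 0, 0.001, 0, 0, 0, 1, 0, 0, 0, 0, 0, 0, 1]'

```text
clock: 20.68
eef_pos: [0.4474, 0.2024, 0.0869]
tool_rot: [0.652, 0.758, -0.0, 0.0]
ft_force: [-0.8, -0.0, -1.2]
grip_width: 0.021
```

drive_tool --steps '[0, 0, 0.001, 0, 0, 0, 1, 0, 0, 0, 0, 0, 0, 1]'

```text
clock: 20.85
eef_pos: [0.4473, 0.2024, 0.0858]
tool_rot: [0.652, 0.758, -0.0, -0.0]
ft_force: [-0.5, 0.7, -1.3]
grip_width: 0.0214
```

drive_tool --steps '[0, 0, 0.001, 0, 0, 0, 1, 0, 0, 0, 0, 0, 0, 1]'

```text
clock: 21.02
eef_pos: [0.4475, 0.2024, 0.0855]
tool_rot: [0.652, 0.758, 0.0, 0.0]
ft_force: [-1.6, 0.2, 4.3]
grip_width: 0.0209
```

```bash
python3 go.py; python3 - <<'E'
from h import *
p=vision.camera("side")[0]; c=p[230:350,190:350][:,:,::-1]; cv2.imwrite("pics/s19.png",cv2.resize(c,None,fx=5,fy=5,interpolation=cv2.INTER_CUBIC))
E
```

```text
t 21.02 pos [0.4475 0.2024 0.0855] yaw 98.56 tilt [0.02 0.01] w 0.0209 F [-1.6  0.2  4.3] j [ 0.42  0.43 -0.35  0.79  0.    0.28]
```

View pics/s19.png

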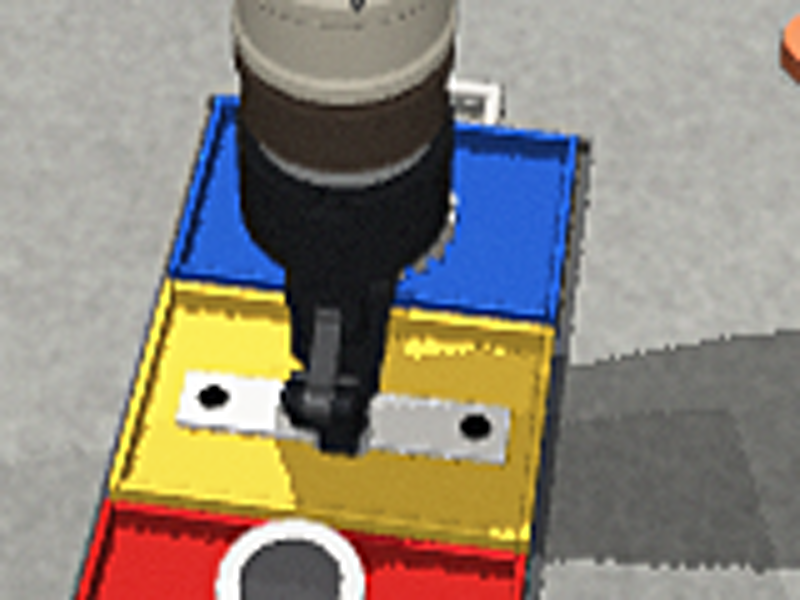

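Contact is at 0.0855 as predicted, with the strap inside the walls. I'll release to a part opening, rise, then back away towards the base.

drive_tool --steps '[0, 0, 0, 0, 0, 0, 0.3, 0, 0, 0, 0, 0, 0, 0.2, 0, 0, 0, 0, 0, 0, 0.2, 0, 0, -0.005, 0, 0, 0, 0.2, 0, 0, -0.02, 0, 0, 0, 0.2, 0, 0, -0.04, 0, 0, 0, 0.2, 0, 0, -0.04, 0, 0, 0, 0, 0, 0, -0.04, 0, 0, 0, 0]'

```text
clock: 21.73
eef_pos: [0.4469, 0.2021, 0.2314]
tool_rot: [0.652, 0.758, -0.001, -0.0]
ft_force: [0.2, 0.8, -0.5]
grip_width: 0.0428
```

drive_tool --steps '[-0.04, 0, 0, 0, 0, 0, 0, -0.04, 0, 0, 0, 0, 0, 0, -0.04, 0, 0, 0, 0, 0, 0, -0.04, 0, 0, 0, 0, 0, 0, -0.04, 0, 0, 0, 0, 0, 0, -0.04, 0, 0, 0, 0, 0, 0, -0.04, 0, 0, 0, 0, 0, 0, -0.04, 0, 0, 0, 0, 0, 0]'

```text
clock: 22.4
eef_pos: [0.4949, -0.116, 0.2304]
tool_rot: [0.652, 0.758, 0.0, 0.0]
ft_force: [0.1, -0.6, -1.0]
grip_width: 0.0427
```

drive_tool --steps '[-0.04, 0, 0, 0, 0, 0, 0, -0.04, 0, 0, 0, 0, 0, 0, -0.04, 0, 0, 0, 0, 0, 0, -0.03, 0, 0, 0, 0, 0, 0, 0, 0, 0, 0, 0, 0, 0, 0, 0, 0, 0, 0, 0, 0]'

```text
clock: 22.9
eef_pos: [0.5171, -0.264, 0.2296]
tool_rot: [0.654, 0.757, 0.0, -0.0]
ft_force: [-1.1, 0.9, -0.5]
grip_width: 0.0427
```

```bash
python3 go.py; python3 - <<'E'
from h import *
for n in("top","side"):
    p,d=vision.camera(n); cv2.imwrite(f"pics/{n}9.png",p[:,:,::-1]); np.savez(n+"9.npz",p=p,d=d)
E
```

```text
t 22.9 pos [ 0.5171 -0.264   0.2296] yaw 98.38 tilt [-0.02  0.03] w 0.0427 F [-1.1  0.9 -0.5] j [-0.47  0.44  0.09  1.23  0.   -0.62]
```

View pics/top9.png

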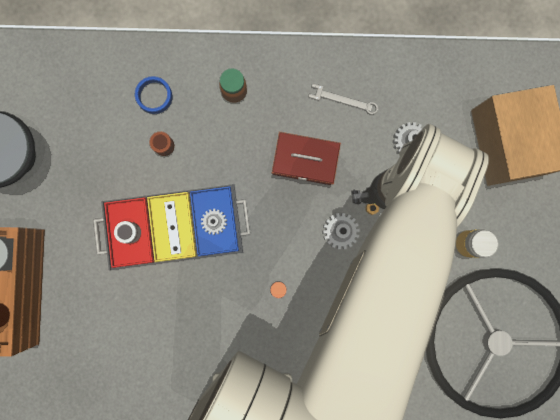

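View pics/side9.png

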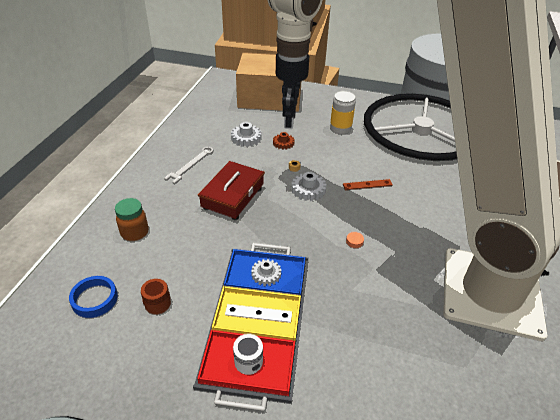

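The top and side pictures show the piston at (125,232), the strap at (172,227) and the gear at (213,221), all in their bins. I'll check this numerically before handing in.

```bash
python3 - <<'E'
from h import *
def mv(n,c):
    hsv=cv2.cvtColor(np.load(c)["p"],cv2.COLOR_RGB2HSV); H,S,V=[hsv[...,i].astype(int) for i in range(3)]
    return [ (cv2.minAreaRect(x)[0]) for x in cnts(((H<12)|(H>172))&(S>110)&(V>40)&(V<190),100)]
for n in("top","side"):
    print(n,[np.round(q,1).tolist() for q in mv(n,n+"0.npz")],"\n  ",[np.round(q,1).tolist() for q in mv(n,n+"9.npz")])
hsv=cv2.cvtColor(np.load("top9.npz")["p"],cv2.COLOR_RGB2HSV); m=(hsv[...,2]>150)&(hsv[...,1]<60); m[:195]=0;m[262:]=0;m[:,:108]=0;m[:,233:]=0
B={"red":(.4337,.3063),"yellow":(.4491,.2033),"blue":(.4648,.0995)}
a=np.radians(8.6); R=np.array([[np.cos(a),np.sin(a)],[-np.sin(a),np.cos(a)]])
for c in cnts(m,80):
    r=cv2.minAreaRect(c); k="red" if r[0][0]<148 else "yellow" if r[0][0]<193 else "blue"
    P=plane("top",r[0],{"red":.060,"yellow":.016,"blue":.024}[k]); print(k,np.round(r[1],1),round(r[2],1),"in bin mm",(1000*R@(P[:2]-B[k])).round(1))
# heights from two views: strap outer holes
for a_,b_ in(((174.5,248.5),(284.5,314)),((169.5,205),(233.5,309.5)),((124.5,232),(248.5,341)),((213.5,221.3),(266,264))):
    P,e=tri(a_,b_); print("tri",P.round(3),round(e,4))
E
```

```text
top [[306.0, 158.2], [365.7, 289.9], [414.2, 184.2], [160.0, 142.0], [128.4, 232.1], [4.5, 315.0]] 
   [[306.0, 158.2], [128.4, 232.1], [160.0, 142.0], [4.0, 315.0]]
side [[231.3, 187.6], [155.4, 296.0], [245.9, 361.9], [367.5, 184.0], [283.0, 140.0]] 
   [[231.3, 187.6], [155.4, 296.0], [246.4, 363.0], [367.5, 184.0], [283.0, 140.0]]
yellow [52.6 10. ] 82.4 in bin mm [-2.  -1.4]
blue [24.3 25.3] 71.6 in bin mm [-1.6  1. ]
red [21. 21.] 90.0 in bin mm [ 0.1 -1.2]
tri [0.397 0.195 0.017] 0.0025
tri [0.5   0.21  0.012] 0.0044
tri [0.433 0.303 0.069] 0.0016
tri [0.464 0.099 0.037] 0.0025
```

```bash
python3 -c "
from workcell import job_done
print(job_done())"
```

```text
the job is handed in; nothing more can be done
None
```

The order is packed and handed in after about 23 s of the 96 s: piston in the red bin, smallest bright gear in the blue, strap in the yellow. Each part was lowered until the wrist force showed contact, then let go. I drew the strap out level, then regripped it at its centre before lifting it.

**Last checks**
- **Positions in the bins:** top-view centres came out within about 2 mm of the bin centres. The piston stands upright, the gear is hub-up and the strap is parallel to its bin.
- **Things to leave alone:** the tin box and all three rusty parts sit on the same side-view pixels as at the start. In the final top view the box and rusty piston also matched, but the arm hid the rusty strap and rusty gear, so the side view alone covers those two.
- **Gripper:** clear of everything, at z = 0.23 m.

**Disagreements**
- **Rough heights:** heights measured from two views were hand-picked and only good to about 10 mm. The placed parts read:

| Part | Measured | Expected |
|---|---|---|
| Strap, top face (two holes) | 12 and 17 mm | 16 mm |
| Piston, top | 69 mm | 60 mm |
| Gear, hub top | 37 mm | 42 mm |

  The contact heights when setting down agreed with the bin floor to within 1 mm.
- **Box corners:** my two-view measurement of the box corners failed because the corners were mismatched. I used the box handle and the rectangle in the top view instead.
- **Gripper opening:** it read 1 to 3 mm below the true part widths throughout.

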